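# Load the bottle shaker from the rack in order

### The arm

A 7-joint arm with a two-finger parallel gripper is mounted at the origin on a cart in front of the work surface, level with it; the furniture and walls round the work are solid. World frame = base frame: x ahead of the robot, y to its left, z up, the work surface at z = 0. Lengths are in m, angles in rad, forces in N, time in s.
With the tool pointing down it reaches from about 0.425 to 0.975 m from the base axis. Payload 16.7 kg.
Tool frame: the origin (TCP) lies midway between the tips of the shut fingers; the grasp point (between the pads) lies ctrl.grasp_offset behind it (ctrl.grasp_offset is the distance from the TCP to the grasp point, in m); z points along the fingers, y is the direction in which the jaws open and shut (so a half turn about z gives the same grasp; the last joint's range is limited). The gripper opens to 85 mm and grips with 20 to 120 N. Pads are 22 mm wide; open, the fingers measure 114 mm over their backs; the gripper's body (76 mm by 85 mm) begins 54 mm behind the grasp point. The pads swing forward as they close: fully open they stand 13 mm farther back than shut.
Start: joints at [0.964, 0.426, 0.074, 1.606, -0.034, 1.111, -0.067], TCP at [0.298, -0.605, 0.231] pointing down, gripper open.
Joint ranges: [-2.85, 2.85], [-0.5, 2.14], [-1.23, 1.37], [0.21, 2.46], [-1.02, 4.16], [0.16, 2.05], [-2.73, 2.73]. Speed limits (rad/s): [1.89, 1.89, 2.39, 2.39, 3.01, 3.01, 3.01].

### API

Orientations are given as a unit quaternion [w, x, y, z].
In Python, from station import monitor, eyes, job, ctrl gives the robot as it stands.
- The arm moves only by the tool drive_tool, never from a script. Its argument "deltas" is a list of rows, each a list of 6 numbers: the shift along the tool's x, y, z in cm, then the turn, a rotation vector about the tool's x, y, z in rad. In form: [[x, y, z, ax, ay, az], ...]. A call has 1 to 8 rows; each row is the pose to reach, as a shift and turn from the pose measured when the call began, along the tool's axes at that moment; what a row does not reach only later rows make up. A row lasts 1/12 s, in which the tool goes at most 41.7 mm and 7.16 degrees, less where a joint would pass 70% of its speed; a pose out of reach is approached as far as the arm can. A call with a gripper value outside its range is refused whole. "hand" is the opening, from 0 (shut) to 1 (fully open), set as the call begins (left out, the last holds). The fingers move at their own pace and stop on an object; "newtons" is the grip in N (left out, the last holds). Time passes only in rows, so rows that repeat a pose let the fingers close. It gives the time, the measured TCP pose, the force and the opening at its end, in the units of the state.
- monitor.state(): the state, without advancing time (a new reading comes with each control period).
- eyes.snapshot(name): name is "scene" or "top" or "wrist"; returns (picture, depth): 400x640x3 uint8, red, green, blue; 400x640 float32, m along the optical axis (not along the pixel's ray), 0 where there is no reading.
- eyes.camera_model(name): a dict with "fovy" (degrees; the focal length in pixels is half the picture's height over the tangent of half this angle, whatever the lens; pixels are square), "cx", "cy" (the principal point, pixels), "distortion" ([k1, k2, p1, p2, k3] as OpenCV has them; the pictures are not rectified), "world_to_cam" (4x4, takes a point from world to camera coordinates); the wrist camera has in their place "hand_eye" (4x4, takes a point from camera to tool coordinates, whose origin is the TCP and whose axes are the flange's). Camera axes: x right, y down, z forward; pixel columns grow to the right and rows downward; lengths in m; the calibration is good to about 2 mm. A picture is of the moment at which its call begins: read the wrist's pose just before it. camera_model takes no time and is no camera call.
- job.sign_off(): hands the job in, once; it reports no verdict.
The state is a dict: "time_s": time; "qpos": joint angles; "dq": joint speeds; "joint_efforts": joint torques, N m; "eef_pos": TCP position; "eef_rot": TCP orientation; "force": force on the tool from outside, world axes, zero at the start; "moment": the same for the moment, N m; "width": finger opening in m.
Only numpy, scipy, OpenCV 4.12 (cv2) and the standard library are available. Lean on these libraries where they do the work, as an engineer would, in place of code of your own. Each camera call takes 0.05 s, during which the arm holds its last target.

### The job

Load the four sample bottles from the white rack into the shaker's four bays, one per bay, standing upright and in the same left-to-right order as their beakers stand in the rack, so that each extract can go back to its own beaker. Then slide the shaker's front bar by its knob up until the whole row is pushed back against the fixed bar and held between the two bars with no play. Leave the beakers standing where they are.

Things in the scene. Friction and masses are not known exactly. Their poses are not given: they have to be found in the camera images.
- bottle_a: one of four like bottles, 44 mm body, blue cap 34 mm wide from 69 to 90 mm above the underside (top); 0.08 to 0.16 kg. Origin: centre of underside, z up. Starts in a near cell of a white rack (floor 4 mm, walls 32 mm high, pitch 64 mm), 67 mm in front of beaker_a; the row's order and the rack's side change. Take it by the cap from above, fingers closing across the row, and lift straight out
- bottle_b: one of four like bottles, 44 mm body, blue cap 34 mm wide from 69 to 90 mm above the underside (top); 0.08 to 0.16 kg. Origin: centre of underside, z up. Starts in a near cell of a white rack (floor 4 mm, walls 32 mm high, pitch 64 mm), 67 mm in front of beaker_b; the row's order and the rack's side change. Take it by the cap from above, fingers closing across the row, and lift straight out
- bottle_c: one of four like bottles, 44 mm body, blue cap 34 mm wide from 69 to 90 mm above the underside (top); 0.08 to 0.16 kg. Origin: centre of underside, z up. Starts in a near cell of a white rack (floor 4 mm, walls 32 mm high, pitch 64 mm), 67 mm in front of beaker_c; the row's order and the rack's side change. Take it by the cap from above, fingers closing across the row, and lift straight out
- bottle_d: one of four like bottles, 44 mm body, blue cap 34 mm wide from 69 to 90 mm above the underside (top); 0.08 to 0.16 kg. Origin: centre of underside, z up. Starts in a near cell of a white rack (floor 4 mm, walls 32 mm high, pitch 64 mm), 67 mm in front of beaker_d; the row's order and the rack's side change. Take it by the cap from above, fingers closing across the row, and lift straight out
- beaker_a: one of four like clear beakers, 48 mm wide (55 mm with spout), 60 mm tall, in a far cell of the white rack (floor 4 mm), straight behind the starting cell of bottle_a, whose extract it waits for. Origin: centre of underside; x away from the robot across the rack, y to the left along the row, z up
- beaker_b: one of four like clear beakers, 48 mm wide (55 mm with spout), 60 mm tall, in a far cell of the white rack (floor 4 mm), straight behind the starting cell of bottle_b, whose extract it waits for. Origin: centre of underside; x away from the robot across the rack, y to the left along the row, z up
- beaker_c: one of four like clear beakers, 48 mm wide (55 mm with spout), 60 mm tall, in a far cell of the white rack (floor 4 mm), straight behind the starting cell of bottle_c, whose extract it waits for. Origin: centre of underside; x away from the robot across the rack, y to the left along the row, z up
- beaker_d: one of four like clear beakers, 48 mm wide (55 mm with spout), 60 mm tall, in a far cell of the white rack (floor 4 mm), straight behind the starting cell of bottle_d, whose extract it waits for. Origin: centre of underside; x away from the robot across the rack, y to the left along the row, z up
- shaker: fixed white shaker, 225 x 290 mm, grey deck 60 mm high. Origin: centre of underside; x from the control panel (robot side) to back, y left, z up. Fixed padded bar at the back: front face x = 54 mm, top 116 mm high. From it 3 wire hoops (y = 64, 0, -64 mm; 5 mm thick, to x = 9 mm, 107 mm high) part 4 bays centred y = 96, 32, -32, -96 mm. A bottle at x = 32 mm touches the bar; 15 to 30 is well in
- clamp_bar (a joint): padded front bar sliding along shaker x; value in m, 0 open, starts below 0.008, about 0.048 when it meets bottles that touch the fixed bar, stop at 0.060. 2 N friction, stays where left; pushing all bottles back takes up to 10 N. Pad 72 to 88 mm high, back face at shaker x = -38 mm + value. Knob: upright, black, 24 mm wide, grip 89 to 116 mm above the worktop, axis at x = -91 mm + value, y = 0
Not all that is in view belongs to the job. Leave any red look-alike of the beaker_b alone.

How it is judged:
By the outcome, as a careful person would: the job done as asked, in the order asked, and still so for the second after the job is handed in, with the robot touching nothing.
It also fails if it takes over 102 s, if anything falls off the work surface, if the arm or the gripper's body presses on something with over 40 N, if the wrist force passes 120 N, or if a joint passes its speed limit or range.

## Working session

There is one attempt and no reset: what is moved stays moved. The work goes in short steps, Python scripts to look and compute and a tool call to move; the robot and the scene stay as the last step left them, time stands still between calls to the robot, and variables do not carry over. Pictures are saved under pics/ and viewed, and the job is handed in when it is done.

Besides the shell and the picture viewer there is one more tool, called after "Request:" as name([rows], argument=value, ...), one row to a line, values as JSON. drive_tool: Moves the arm, as the interface text tells. Its arguments: {"type":"object","properties":{"deltas":{"type":"array"},"hand":{"type":"number"},"newtons":{"type":"number"}},"required":["deltas"]}

```bash
ls; mkdir -p pics; python3 - <<'E'
from station import monitor, eyes, job, ctrl
import cv2,numpy as np
print(monitor.state()); print(ctrl.grasp_offset)
for n in ["scene","top","wrist"]:
    print(n,eyes.camera_model(n))
for n in ["scene","top"]:
    p,d=eyes.snapshot(n)
    cv2.imwrite(f"pics/{n}0.png",p[:,:,::-1]); np.save(f"pics/{n}0.npy",d); np.save(f"pics/{n}0c.npy",p)
E
```

```text
pics
{'time_s': 0.0, 'qpos': array([ 0.96352716,  0.42670779,  0.07382747,  1.60663129, -0.03409364,
        1.11081242, -0.06708897]), 'dq': array([ 0.00090572,  0.00059967,  0.00085337,  0.00011413, -0.00125869,
       -0.0005316 ,  0.00015089]), 'joint_efforts': array([ 8.79547697e-04, -9.49838161e+01,  3.76200423e+00, -4.63519514e+01,
        1.94918067e-02,  1.00955911e-02, -2.18091595e-04]), 'eef_pos': array([ 0.29811125, -0.60512915,  0.23061534]), 'eef_rot': array([-6.21379199e-04,  9.73919558e-01,  2.26892645e-01, -1.91235056e-04]), 'force': array([ 0.58975938, -0.22610311,  0.47579113]), 'moment': array([-0.08002179, -0.01816013,  0.03077189]), 'width': 0.0851557637539125}
0.0187
scene {'fovy': 53.04577233577803, 'cx': 317.47338079721015, 'cy': 204.79918816318283, 'distortion': array([-0.06543013,  0.        ,  0.        ,  0.        ,  0.        ]), 'world_to_cam': array([[-0.91046003, -0.41356011, -0.00552817,  0.51130496],
       [-0.18325515,  0.4153499 , -0.89101179,  0.20533349],
       [ 0.37078306, -0.81021756, -0.4539465 ,  0.83976793],
       [ 0.        ,  0.    
[... 290 characters left out ...]
79373 ,  0.02362027, -0.05969285,  0.58563841],
       [ 0.06055406,  0.03760073, -0.99745646,  0.97165664],
       [ 0.        ,  0.        ,  0.        ,  1.        ]])}
wrist {'fovy': 58.440534666802236, 'cx': 311.88235135185636, 'cy': 200.84683829153713, 'distortion': array([-0.06451232,  0.        ,  0.        ,  0.        ,  0.        ]), 'hand_eye': array([[ 1.16486808e-04, -9.48514963e-01, -3.16732303e-01,
         8.07602412e-02],
       [ 9.99999869e-01, -4.70702113e-05,  5.08737477e-04,
        -2.51878176e-04],
       [-4.97453766e-04, -3.16732321e-01,  9.48514834e-01,
        -1.44149559e-01],
       [ 0.00000000e+00,  0.00000000e+00,  0.00000000e+00,
         1.00000000e+00]])}
```

View pics/scene0.png

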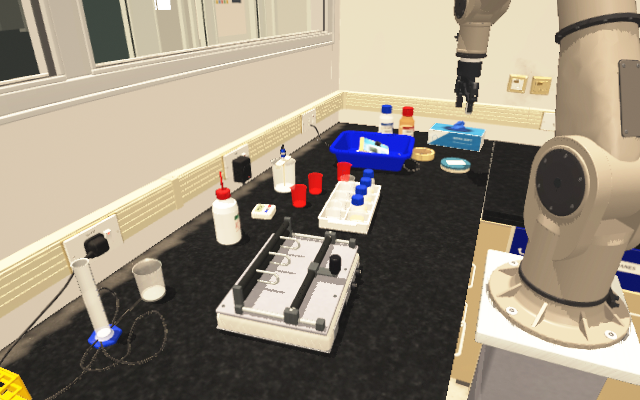

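View pics/top0.png

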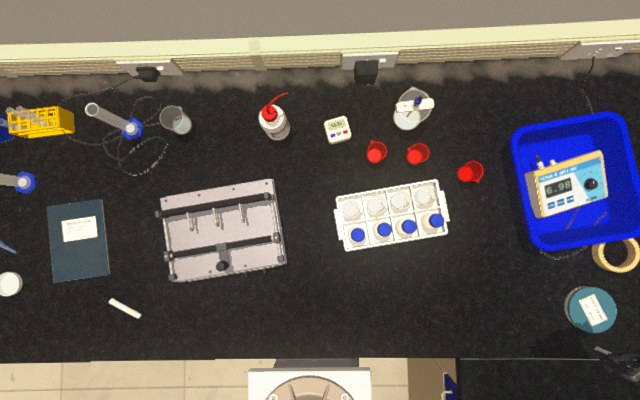

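```bash
cat > h.py <<'E'
import numpy as np,cv2
from scipy.spatial.transform import Rotation as R
def K(m,h=400):
    f=h/2/np.tan(np.radians(m["fovy"])/2); return np.array([[f,0,m["cx"]],[0,f,m["cy"]],[0,0,1.]])
def c2w(m,state=None):
    if "world_to_cam" in m: return np.linalg.inv(m["world_to_cam"])
    T=np.eye(4); q=state["eef_rot"]; T[:3,:3]=R.from_quat(np.r_[q[1:],q[0]]).as_matrix(); T[:3,3]=state["eef_pos"]
    return T@m["hand_eye"]
def rays(m,px):
    u=cv2.undistortPoints(np.asarray(px,float).reshape(-1,1,2),K(m),m["distortion"]).reshape(-1,2)
    return np.c_[u,np.ones(len(u))]
def bp(m,px,d,st=None):
    T=c2w(m,st); return (rays(m,px)*np.asarray(d).reshape(-1,1))@T[:3,:3].T+T[:3,3]
def plane(m,px,z,st=None):
    T=c2w(m,st); r=rays(m,px)@T[:3,:3].T; s=(z-T[2,3])/r[:,2]; return r*s[:,None]+T[:3,3]
def cloud(m,d,st=None):
    v,u=np.mgrid[0:400,0:640]; px=np.c_[u.ravel(),v.ravel()]
    P=bp(m,px,d.ravel(),st); P[d.ravel()<=0]=np.nan; return P.reshape(400,640,3)
E
python3 - <<'E'
from station import eyes
from h import *
m=eyes.camera_model("top"); d=np.load("pics/top0.npy"); c=np.load("pics/top0c.npy")
P=cloud(m,d)
hsv=cv2.cvtColor(c,cv2.COLOR_RGB2HSV)
b=((hsv[...,0]>105)&(hsv[...,0]<130)&(hsv[...,1]>150)&(P[...,2]>0.07)).astype(np.uint8)
n,l,s,ce=cv2.connectedComponentsWithStats(b)
for i in range(1,n):
    if s[i,4]>40:
        q=P[l==i]; zt=np.nanmedian(q[:,2]); t=q[abs(q[:,2]-np.nanpercentile(q[:,2],90))<.004]
        print(ce[i],s[i,4],np.nanpercentile(q[:,2],90),t.mean(0),(t.max(0)+t.min(0))/2,np.ptp(t,axis=0),plane(m,[ce[i]],.094)[0])
for nm,(x0,x1,y0,y1) in dict(shk=(150,300,170,290),rack=(325,460,170,260)).items():
    cv2.imwrite(f"pics/{nm}0.png",cv2.resize(c[y0:y1,x0:x1,::-1],None,fx=5,fy=5,interpolation=cv2.INTER_CUBIC))
# height map of shaker
z=np.nan_to_num(P[...,2]); h=(np.clip(z,0,.15)/.15*255).astype(np.uint8)
cv2.imwrite("pics/hm.png",cv2.resize(cv2.applyColorMap(h,2)[170:290,150:300],None,fx=5,fy=5,interpolation=0))
E
```

```text
[574.34038801 179.04479718] 2835 0.07564495908252336 [ 0.62347148 -0.64459436  0.07391327] [ 0.61932844 -0.65191591  0.07538405] [0.33219572 0.28462316 0.00747014] [ 0.62138737 -0.6370572   0.094     ]
[436.54032258 220.2983871 ] 124 0.09584129710569558 [ 0.53125233 -0.3177854   0.09422271] [ 0.53112737 -0.31740079  0.09576916] [0.0264248  0.02606942 0.00780917] [ 0.53151671 -0.31750403  0.094     ]
[409.0078125 226.328125 ] 128 0.09571146304731015 [ 0.51893029 -0.25239852  0.09407114] [ 0.51814026 -0.25225948  0.09496195] [0.02641028 0.02903545 0.00604891] [ 0.51850714 -0.25228274  0.094     ]
[384.296 229.272] 125 0.09586855711058914 [ 0.51253954 -0.19391632  0.09429   ] [ 0.51218627 -0.1938797   0.09496199] [0.02648942 0.03063019 0.00610664] [ 0.51267215 -0.19356153  0.094     ]
[357.55833333 234.49166667] 120 0.09598273685679541 [ 0.50165995 -0.12934627  0.09429649] [ 0.50149299 -0.12922295  0.09527371] [0.0264896  0.02647946 0.0064115 ] [ 0.50147636 -0.12948339  0.094     ]
```

View pics/shk0.png

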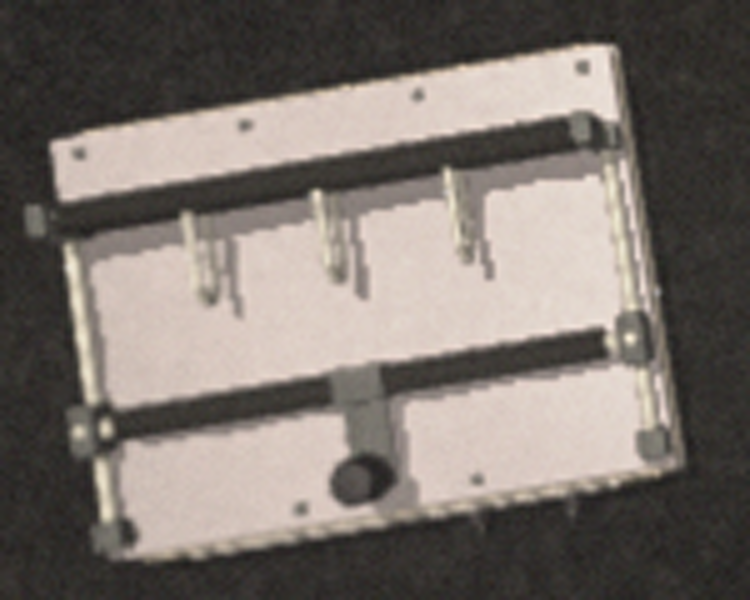

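View pics/rack0.png

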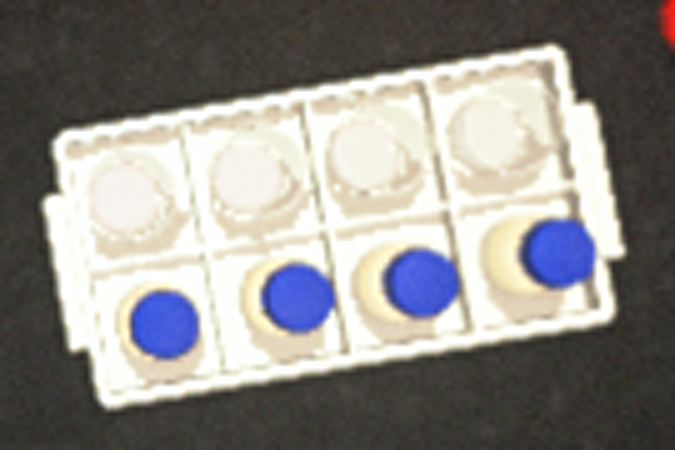

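View pics/hm.png

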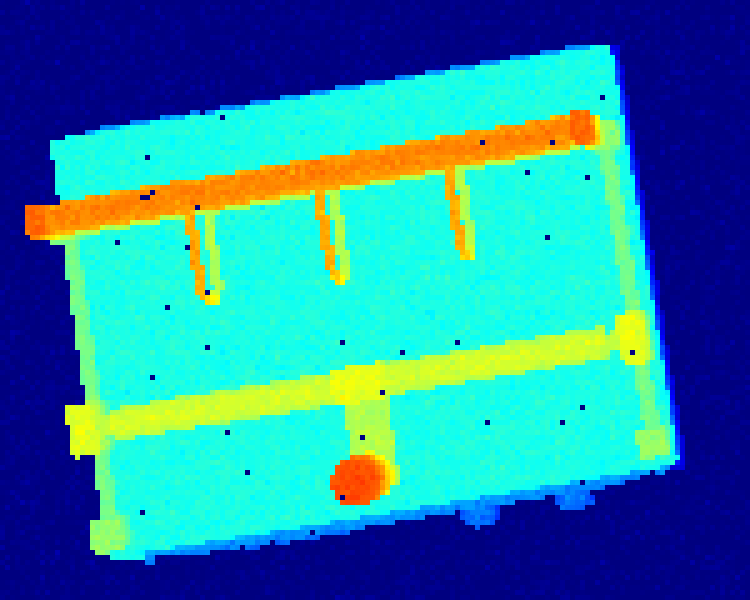

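```bash
python3 - <<'E'
from station import eyes
from h import *
m=eyes.camera_model("top"); d=np.load("pics/top0.npy")
P=cloud(m,d)
g=lambda u,v:(150+(u-2)/5,170+(v-2)/5)
C=plane(m,[g(52,142),g(617,45),g(682,465),g(118,558)],.06)[:,:2]
print(C, C.mean(0),[np.linalg.norm(C[i]-C[(i+1)%4]) for i in range(4)])
yd=[C[0]-C[1],C[3]-C[2]]; print([np.degrees(np.arctan2(-a[0],a[1])) for a in yd],[np.degrees(np.arctan2(a[1],a[0])) for a in (C[0]-C[3],C[1]-C[2])])
S=P[170:290,150:300].reshape(-1,3); S=S[~np.isnan(S[:,0])]
dk=S[(abs(S[:,2]-.06)<.006)]
print("deck z",np.median(dk[:,2]))
r=cv2.minAreaRect(S[S[:,2]>.05][:,:2].astype(np.float32));print("rect",r)
r=cv2.minAreaRect(dk[:,:2].astype(np.float32));print("rectdk",r)
bar=S[(S[:,2]>.109)&(S[:,0]>C.mean(0)[0])]
print("bar z",np.median(bar[:,2]));A=np.polyfit(bar[:,1],bar[:,0],1);print("bar yaw",np.degrees(np.arctan(-A[0])))
kn=S[(S[:,2]>.108)&(S[:,0]<C.mean(0)[0])];print("knob",np.median(kn,axis=0),(kn.max(0)+kn.min(0))/2,np.ptp(kn,axis=0))
for yaw in (np.radians(8.5),np.radians(9),np.radians(9.5)):
    Rm=np.array([[np.cos(yaw),-np.sin(yaw)],[np.sin(yaw),np.cos(yaw)]]); o=C.mean(0)
    L=np.c_[(S[:,:2]-o)@Rm,S[:,2]]
    b=L[(L[:,2]>.109)&(L[:,0]>0)]; print("yaw",yaw,"bar front by y:",[np.round(np.percentile(b[(b[:,1]>a)&(b[:,1]<a+.06)][:,0],[2,98]),4) for a in(-.12,-.06,0,.06)])
    h=L[(L[:,2]>.098)&(L[:,2]<.115)&(L[:,0]>.0)&(L[:,0]<.048)]
    for yc in(.064,0,-.064):
        q=h[abs(h[:,1]-yc)<.02]; print("  hoop",yc,len(q),q[:,1].mean(),np.polyfit(q[:,0],q[:,1],1)[0],q[:,0].min(),np.median(q[:,2]))
    p=L[(L[:,2]>.08)&(L[:,2]<.095)&(abs(L[:,0]+.03)<.04)]
    print("  pad",[np.round(np.percentile(p[(p[:,1]>a)&(p[:,1]<a+.06)][:,0],[2,98]),4) for a in(-.12,-.06,0,.06)], "knob",(np.array([np.median(kn[:,0]),np.median(kn[:,1])])-o)@Rm)
E
```

```text
[[0.60370769 0.36695449]
 [0.64608379 0.07763738]
 [0.43431819 0.04804977]
 [0.39365822 0.33236171]] [0.51944197 0.20625084] [np.float64(0.29240404281860793), np.float64(0.21382258019622094), np.float64(0.28720465754351754), np.float64(0.21287892600598857)]
[np.float64(8.33282667657196), np.float64(8.138786936485026)] [np.float64(9.35202157556343), np.float64(7.953801614010083)]
deck z 0.0603177301545299
rect ((0.5202435255050659, 0.20928816497325897), (0.21664300560951233, 0.2901173233985901), 8.599769592285156)
rectdk ((0.5203887820243835, 0.20920339226722717), (0.2166215032339096, 0.2901113033294678), 8.662778854370117)
bar z 0.1116464454026358
bar yaw 8.36182985467884
knob [0.4352875  0.1937917  0.11934681] [0.43595336 0.19544448 0.11587347] [0.02084053 0.0227109  0.01459359]
yaw 0.14835298641951802 bar front by y: [array([0.0557, 0.0691]), array([0.0558, 0.069 ]), array([0.0561, 0.0682]), array([0.0393, 0.0699])]
  hoop 0.064 32 0.06533045627152824 -0.024636782310927783 0.01131036364733719 0.1060114301154721
  hoop 0 33 0.001998677040030444 0.022107667909351803 0.010073996873357
[... 727 characters left out ...]
0337]), array([-0.0675, -0.0328]), array([-0.0677, -0.032 ]), array([-0.0463, -0.0313])] knob [-0.08506743  0.00085891]
yaw 0.16580627893946132 bar front by y: [array([0.0542, 0.0677]), array([0.0553, 0.0684]), array([0.0568, 0.0689]), array([0.0404, 0.0714])]
  hoop 0.064 31 0.06481236110587334 -0.04329654064641487 0.012462058631775982 0.10603564437700375
  hoop 0 33 0.0014867072910192906 0.004951580016256896 0.0101054443196019 0.10573768378903536
  hoop -0.064 34 -0.06209113915198922 0.00025194340182418343 0.009998168290762065 0.10587426036915931
  pad [array([-0.0495, -0.0344]), array([-0.0675, -0.0329]), array([-0.068 , -0.0317]), array([-0.0456, -0.0304])] knob [-0.0850567   0.00160122]
```

```bash
cat > go.py <<'E'
import sys
from station import monitor
from h import *
def go(*targets):
    s=monitor.state(); T=c2w({"hand_eye":np.eye(4)},s); Rm=T[:3,:3]
    print("t",round(s["time_s"],2),"pos",s["eef_pos"].round(4),"head",round(np.degrees(np.arctan2(Rm[1,0],Rm[0,0])),2),"zax",Rm[:,2].round(3),"w",round(s["width"],4),"F",s["force"].round(1))
    for x,y,z,hd in targets:
        h=np.radians(hd); c,n=np.cos(h),np.sin(h)
        Rt=np.array([[c,n,0],[n,-c,0],[0,0,-1]])
        print("->",(x,y,z),np.r_[Rm.T@(np.array([x,y,z])-s["eef_pos"])*100, R.from_matrix(Rm.T@Rt).as_rotvec()].round(3))
if __name__=="__main__":
    go(*[tuple(map(float,a.split(","))) for a in sys.argv[1:]])
E
python3 go.py .45,-.17,.25,8.6
```

```text
t 0.1 pos [ 0.2982 -0.6052  0.2307] head 26.23 zax [-0.001  0.001 -1.   ] w 0.0849 F [ 0.7 -1.   0.5]
-> (0.45, -0.17, 0.25) [ 3.2854e+01 -3.2328e+01 -1.8970e+00 -1.0000e-03  0.0000e+00  3.0800e-01]
```

Request:
drive_tool([
  [2.8,-2.8,-1.9,0,0,0.03],
  [5.6,-5.6,-1.9,0,0,0.08],
  [8.4,-8.4,-1.9,0,0,0.15],
  [11.2,-11.2,-1.9,0,0,0.2],
  [14,-14,-1.9,0,0,0.25],
  [17,-17,-1.9,0,0,0.3],
  [20,-20,-1.9,0,0,0.308],
  [23,-23,-1.9,0,0,0.308],
], hand=0.57)

```text
time_s: 0.77
eef_pos: [0.4021, -0.2974, 0.2499]
eef_rot: [-0.0, 0.997, 0.074, -0.0]
force: [1.8, -1.2, 0.1]
width: 0.0489
```

```bash
python3 go.py .45,-.17,.25,8.6
```

```text
t 0.77 pos [ 0.4021 -0.2974  0.2499] head 8.53 zax [-0.001  0.001 -1.   ] w 0.0489 F [ 1.8 -1.2  0.1]
-> (0.45, -0.17, 0.25) [ 6.6220e+00 -1.1887e+01 -6.0000e-03 -1.0000e-03  1.0000e-03 -1.0000e-03]
```

Request:
drive_tool([
  [2.2,-4,0,0,0,0],
  [4.4,-8,0,0,0,0],
  [6.6,-11.9,0,0,0,0],
  [6.6,-11.9,0,0,0,0],
])

```text
time_s: 1.1
eef_pos: [0.4513, -0.1642, 0.25]
eef_rot: [-0.001, 0.997, 0.077, 0.0]
force: [1.3, 0.6, -0.0]
width: 0.0488
```

```bash
python3 - <<'E'
from station import monitor, eyes
from h import *
s=monitor.state(); p,d=eyes.snapshot("wrist"); m=eyes.camera_model("wrist")
cv2.imwrite("pics/w1.png",p[:,:,::-1]); np.save("pics/w1.npy",d)
P=cloud(m,d,s); hsv=cv2.cvtColor(p,cv2.COLOR_RGB2HSV)
b=((hsv[...,0]>105)&(hsv[...,0]<130)&(hsv[...,1]>120)&(P[...,2]>0.07)&(P[...,2]<.11)).astype(np.uint8)
n,l,st,ce=cv2.connectedComponentsWithStats(b)
for i in range(1,n):
    if st[i,4]>100:
        q=P[l==i]; z=np.nanpercentile(q[:,2],90); t=q[abs(q[:,2]-z)<.004]
        c,r=cv2.minEnclosingCircle(t[:,:2].astype(np.float32)); print(ce[i],z,t.mean(0),c,r)
print(s["eef_pos"])
E
```

```text
[360.13671875 113.49375   ] 0.09644572584895106 [ 0.51265428 -0.1948521   0.09544952] (0.5122755765914917, -0.19517964124679565) 0.016559835523366928
[282.19032258 115.37903226] 0.0964714272656689 [ 0.50110975 -0.13113894  0.09545631] (0.5010694861412048, -0.13123343884944916) 0.016275513917207718
[505.99602122 115.96352785] 0.09627013898829377 [ 0.53121783 -0.31932901  0.0953014 ] (0.5314789414405823, -0.32006099820137024) 0.0170688945800066
[429.19068413 117.70378457] 0.09625991516139783 [ 0.5186349  -0.25354781  0.0953216 ] (0.5187628269195557, -0.25406432151794434) 0.016696933656930923
[ 0.45131933 -0.16415291  0.25003659]
```

View pics/w1.png

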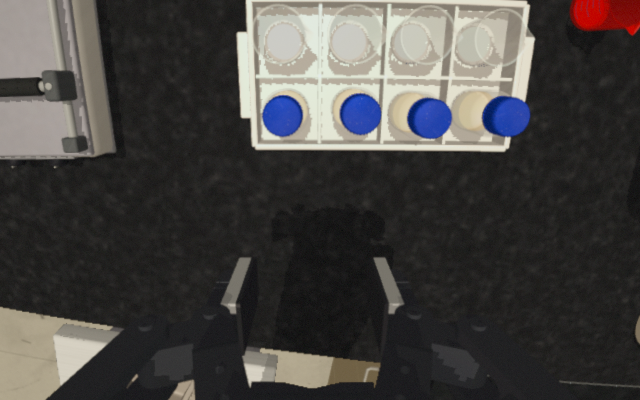

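```bash
python3 go.py .5012,-.1308,.13,8.6 .5012,-.1308,.066,8.6
```

```text
t 1.15 pos [ 0.4515 -0.1642  0.25  ] head 8.9 zax [-0.     0.002 -1.   ] w 0.0486 F [1.4 3.6 0.3]
-> (0.5012, -0.1308, 0.13) [ 5.4240e+00 -2.5090e+00  1.2003e+01 -2.0000e-03 -0.0000e+00  5.0000e-03]
-> (0.5012, -0.1308, 0.066) [ 5.4240e+00 -2.4960e+00  1.8403e+01 -2.0000e-03 -0.0000e+00  5.0000e-03]
```

Request:
drive_tool([
  [2.7,-1.2,3,0,0,0],
  [5.4,-2.5,6,0,0,0],
  [5.4,-2.5,9,0,0,0],
  [5.4,-2.5,11,0,0,0],
  [5.4,-2.5,11,0,0,0],
  [5.4,-2.5,11,0,0,0],
], hand=0.53)

```text
time_s: 1.65
eef_pos: [0.5003, -0.131, 0.1396]
eef_rot: [-0.001, 0.997, 0.078, -0.001]
force: [-0.1, -0.2, 1.4]
width: 0.0453
```

```bash
python3 go.py .5012,-.1308,.066,8.6
```

```text
t 1.65 pos [ 0.5003 -0.131   0.1396] head 8.9 zax [-0.003  0.002 -1.   ] w 0.0453 F [-0.1 -0.2  1.4]
-> (0.5012, -0.1308, 0.066) [ 1.070e-01  1.500e-02  7.359e+00 -3.000e-03  2.000e-03  5.000e-03]
```

Request:
drive_tool([
  [0.1,0,2.5,0,0,0.005],
  [0.1,0,5,0,0,0.005],
  [0.1,0,6.5,0,0,0.005],
  [0.1,0,7.3,0,0,0.005],
  [0.1,0,7.3,0,0,0.005],
  [0.1,0,7.3,0,0,0.005],
])

```text
time_s: 2.15
eef_pos: [0.5018, -0.1311, 0.0679]
eef_rot: [-0.001, 0.997, 0.075, -0.001]
force: [0.2, -0.3, -0.1]
width: 0.0452
```

Request:
drive_tool([
  [0,0,0,0,0,0],
  [0,0,0,0,0,0],
  [0,0,0,0,0,0],
  [0,0,0,0,0,0],
  [0,0,0,0,0,0],
  [0,0,0,0,0,0],
], hand=0.2, newtons=40)

```text
time_s: 2.65
eef_pos: [0.5029, -0.1313, 0.0695]
eef_rot: [-0.001, 0.997, 0.075, 0.001]
force: [-1.2, 1.2, 11.2]
width: 0.0328
```

```bash
python3 go.py .5012,-.1308,.20,8.6 ; python3 - <<'E'
from station import eyes
import cv2
p,_=eyes.snapshot("wrist"); cv2.imwrite("pics/w2.png",p[:,:,::-1])
E
```

```text
t 2.65 pos [ 0.5029 -0.1313  0.0695] head 8.58 zax [ 0.001  0.001 -1.   ] w 0.0328 F [-1.2  1.2 11.2]
-> (0.5012, -0.1308, 0.2) [-1.4300e-01 -9.6000e-02 -1.3054e+01 -1.0000e-03 -2.0000e-03 -0.0000e+00]
```

View pics/w2.png

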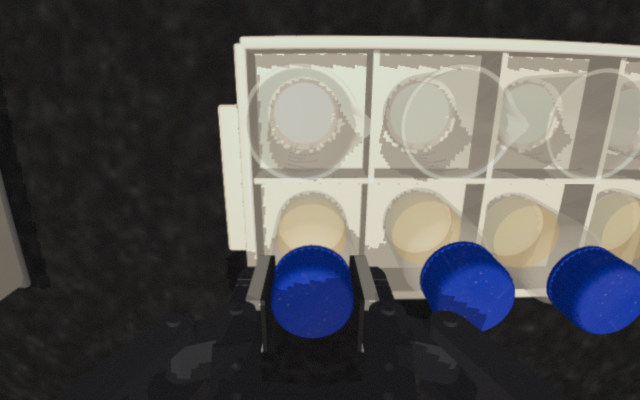

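Request:
drive_tool([
  [0,0,-2,0,0,0],
  [0,0,-5,0,0,0],
  [0,0,-9,0,0,0],
  [0,0,-13,0,0,0],
  [0,0,-14.5,0,0,0],
  [0,0,-14.5,0,0,0],
])

```text
time_s: 3.2
eef_pos: [0.5048, -0.132, 0.2196]
eef_rot: [0.0, 0.997, 0.075, 0.004]
force: [1.0, -0.8, -0.0]
width: 0.0328
```

```bash
cat > bay.py <<'E'
import numpy as np
o=np.array([.5209,.2084]); yaw=np.radians(8.5)
def sh(x,y,o=o,yaw=yaw): 
    return o+np.array([np.cos(yaw)*x-np.sin(yaw)*y, np.sin(yaw)*x+np.cos(yaw)*y])
if __name__=="__main__":
    for y in(.096,.032,-.032,-.096): print(sh(.022,y).round(4))
    print("knob",sh(-.087,0).round(4))
E
python3 bay.py; python3 go.py .5285,.3066,.212,8.5
```

```text
[0.5285 0.3066]
[0.5379 0.2433]
[0.5474 0.18  ]
[0.5568 0.1167]
knob [0.4349 0.1955]
t 3.2 pos [ 0.5048 -0.132   0.2196] head 8.57 zax [ 0.009 -0.    -1.   ] w 0.0328 F [ 1.  -0.8 -0. ]
-> (0.5285, 0.3066, 0.212) [ 8.8660e+00 -4.3015e+01  7.7100e-01  2.0000e-03 -9.0000e-03  1.0000e-03]
```

Request:
drive_tool([
  [0.6,-3,0.2,0,0,0],
  [1.5,-7,0.3,0,0,0],
  [2.3,-11,0.5,0,-0.005,0],
  [3.1,-15,0.6,0,-0.005,0],
  [3.9,-19,0.7,0,-0.009,0],
  [4.7,-23,0.7,0,-0.009,0],
  [5.5,-27,0.7,0,-0.009,0],
  [6.3,-30,0.7,0,-0.009,0],
])

```text
time_s: 3.87
eef_pos: [0.5217, 0.1776, 0.2129]
eef_rot: [0.0, 0.997, 0.076, 0.0]
force: [1.6, 0.3, -1.0]
width: 0.0324
```

```bash
python3 go.py .5285,.3066,.21,8.5
```

```text
t 3.87 pos [0.5217 0.1776 0.2129] head 8.67 zax [ 0.    -0.001 -1.   ] w 0.0324 F [ 1.6  0.3 -1. ]
-> (0.5285, 0.3066, 0.21) [ 2.6210e+00 -1.2655e+01  2.8100e-01  1.0000e-03 -0.0000e+00  3.0000e-03]
```

Request:
drive_tool([
  [0.8,-4,0,0,0,0],
  [1.6,-8,0,0,0,0],
  [2.4,-11.5,0.2,0,0,0],
  [2.6,-12.6,0.3,0,0,0],
  [2.6,-12.6,0.3,0,0,0],
  [2.6,-12.6,0.3,0,0,0],
])

```text
time_s: 4.37
eef_pos: [0.5279, 0.3065, 0.2094]
eef_rot: [0.001, 0.997, 0.076, -0.0]
force: [0.8, -0.6, -0.3]
width: 0.0324
```

```bash
python3 go.py .5285,.3066,.127,8.5;  python3 - <<'E'
from station import eyes,monitor
from h import *
s=monitor.state()
p,d=eyes.snapshot("wrist"); cv2.imwrite("pics/w3.png",p[:,:,::-1]); m=eyes.camera_model("wrist")
P=cloud(m,d,s); np.save("pics/w3P.npy",P)
p,d=eyes.snapshot("top"); cv2.imwrite("pics/t3.png",cv2.resize(p[170:290,150:300,::-1],None,fx=5,fy=5,interpolation=cv2.INTER_CUBIC))
E
```

```text
t 4.37 pos [0.5279 0.3065 0.2094] head 8.76 zax [-0.001 -0.001 -1.   ] w 0.0324 F [ 0.8 -0.6 -0.3]
-> (0.5285, 0.3066, 0.127) [ 7.100e-02 -1.200e-02  8.236e+00  1.000e-03  1.000e-03  5.000e-03]
```

View pics/w3.png

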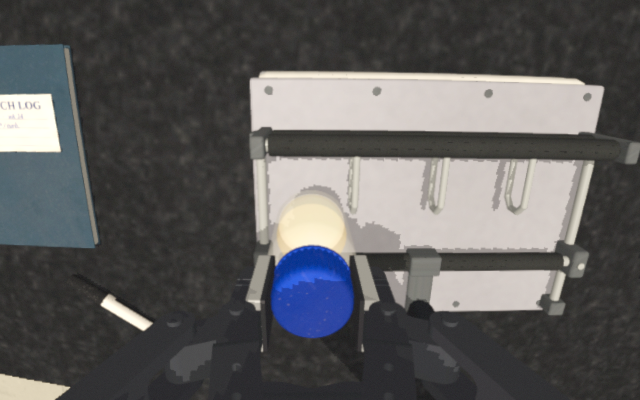

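View pics/t3.png

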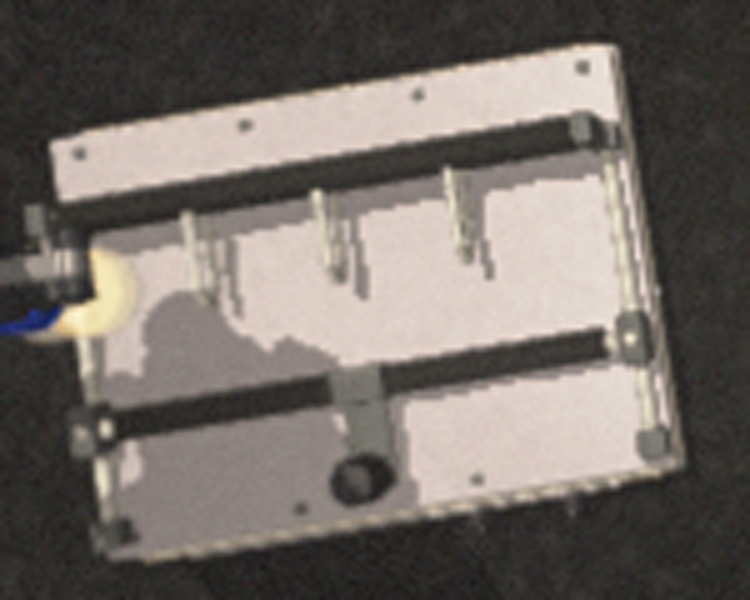

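```bash
python3 - <<'E'
from h import *; from bay import *
P=np.load("pics/w3P.npy").reshape(-1,3); P=P[~np.isnan(P[:,0])]
Rm=np.array([[np.cos(yaw),-np.sin(yaw)],[np.sin(yaw),np.cos(yaw)]])
L=np.c_[(P[:,:2]-o)@Rm,P[:,2]]
h=L[(L[:,2]>.1)&(L[:,2]<.113)&(L[:,0]>.012)&(L[:,0]<.046)]
for yc in(.064,0,-.064):
    q=h[abs(h[:,1]-yc)<.015]; print(yc,len(q),q[:,1].mean() if len(q) else 0, np.polyfit(q[:,0],q[:,1],1)[0] if len(q)>5 else 0)
b=L[(L[:,2]>.108)&(L[:,2]<.122)&(L[:,0]>.04)]
for a in np.arange(-.12,.1,.04):
    q=b[(b[:,1]>a)&(b[:,1]<a+.04)]; print(a,len(q),np.percentile(q[:,0],[1,99]).round(4) if len(q) else 0)
dk=L[abs(L[:,2]-.06)<.004]; print(np.percentile(dk[:,1],[.2,99.8]),np.percentile(dk[:,0],[.1,99.9]),np.median(dk[:,2]))
E
```

```text
0.064 302 0.06502762916252942 -0.009327535276389827
0 324 0.0014479542467687296 -0.014934543658967833
-0.064 339 -0.062394695456814586 -0.00857310845226991
-0.12 1013 [0.0532 0.0672]
-0.07999999999999999 1135 [0.0454 0.0672]
-0.03999999999999998 1151 [0.0528 0.0673]
2.7755575615628914e-17 1257 [0.0437 0.0673]
0.040000000000000036 1244 [0.0444 0.0672]
0.08000000000000004 1202 [0.0539 0.0676]
[-0.14145643  0.14469532] [-0.10830682  0.10560775] 0.06148096317736057
```

Request:
drive_tool([
  [0.1,-0.1,2.5,0,0,0],
  [0.1,-0.1,5,0,0,0],
  [0.1,-0.1,7,0,0,0],
  [0.1,-0.1,8,0,0,0],
  [0.1,-0.1,8.2,0,0,0],
  [0.1,-0.1,8.2,0,0,0],
  [0.1,-0.1,8.2,0,0,0],
])

```text
time_s: 5.05
eef_pos: [0.53, 0.3058, 0.1289]
eef_rot: [0.001, 0.997, 0.075, 0.001]
force: [-0.1, -0.5, -0.1]
width: 0.0327
```

```bash
sed -i 's/.5209,.2084/.5208,.2094/' bay.py; python3 go.py .5284,.3076,.127,8.5;  python3 - <<'E'
from station import eyes,monitor
from h import *
p,d=eyes.snapshot("scene"); cv2.imwrite("pics/s4.png",cv2.resize(p[190:390,200:400,::-1],None,fx=3,fy=3,interpolation=cv2.INTER_CUBIC))
E
```

```text
t 5.05 pos [0.53   0.3058 0.1289] head 8.58 zax [ 0.001 -0.001 -1.   ] w 0.0327 F [-0.1 -0.5 -0.1]
-> (0.5284, 0.3076, 0.127) [-0.132 -0.202  0.189  0.001 -0.001  0.001]
```

View pics/s4.png

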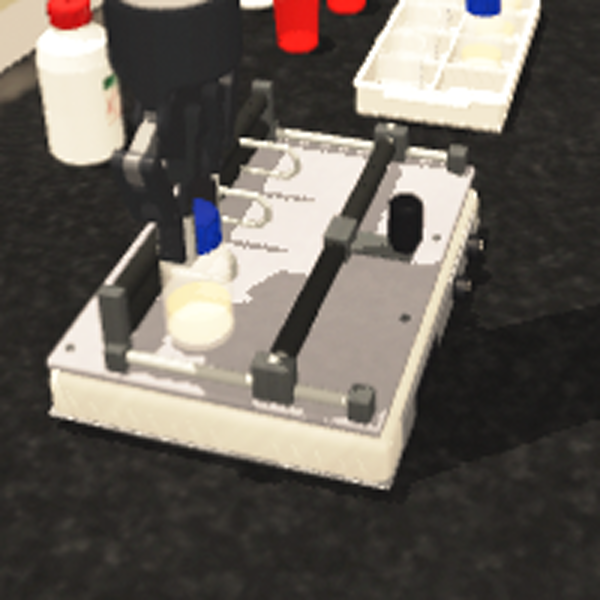

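Request:
drive_tool([
  [-0.1,-0.2,0.1,0,0,0],
  [-0.1,-0.2,0.2,0,0,0],
  [-0.1,-0.2,0.3,0,0,0],
  [-0.1,-0.2,0.35,0,0,0],
  [-0.1,-0.2,0.35,0,0,0],
])

```text
time_s: 5.52
eef_pos: [0.5288, 0.3078, 0.1256]
eef_rot: [0.0, 0.997, 0.075, 0.001]
force: [0.7, 0.6, -0.4]
width: 0.0325
```

Request:
drive_tool([
  [0,0,0.1,0,0,0],
  [0,0,0.15,0,0,0],
  [0,0,0.2,0,0,0],
  [0,0,0.2,0,0,0],
])

```text
time_s: 5.85
eef_pos: [0.5294, 0.3083, 0.1254]
eef_rot: [0.0, 0.997, 0.075, 0.002]
force: [-5.3, -2.7, 23.7]
width: 0.0324
```

Request:
drive_tool([
  [0,0,-0.05,0,0,0],
  [0,0,-0.1,0,0,0],
  [0,0,-0.1,0,0,0],
  [0,0,-0.1,0,0,0],
], hand=0.53)

```text
time_s: 6.18
eef_pos: [0.5294, 0.3083, 0.1263]
eef_rot: [0.0, 0.997, 0.075, 0.002]
force: [-0.1, -0.2, 0.6]
width: 0.0456
```

Request:
drive_tool([
  [0,0,-1,0,0,0],
  [0,0,-3,0,0,0],
  [0,0,-6,0,0,0],
  [0,0,-8,0,0,0],
  [0,0,-8,0,0,0],
])

```text
time_s: 6.6
eef_pos: [0.5306, 0.3095, 0.2112]
eef_rot: [-0.001, 0.997, 0.075, 0.004]
force: [0.0, 1.0, -0.5]
width: 0.0455
```

```bash
python3 bay.py; python3 go.py .5125,-.1948,.16,8.6 .5125,-.1948,.066,8.6;  python3 - <<'E'
from station import eyes,monitor
from h import *
p,d=eyes.snapshot("wrist"); cv2.imwrite("pics/w5.png",p[:,:,::-1])
E
```

```text
[0.5284 0.3076]
[0.5378 0.2443]
[0.5473 0.181 ]
[0.5567 0.1177]
knob [0.4348 0.1965]
t 6.6 pos [0.5306 0.3095 0.2112] head 8.59 zax [ 0.008  0.003 -1.   ] w 0.0455 F [ 0.   1.  -0.5]
-> (0.5125, -0.1948, 0.16) [-9.3660e+00  4.9606e+01  4.9560e+00 -2.0000e-03 -9.0000e-03 -0.0000e+00]
-> (0.5125, -0.1948, 0.066) [-9.4490e+00  4.9622e+01  1.4355e+01 -2.0000e-03 -9.0000e-03 -0.0000e+00]
```

View pics/w5.png

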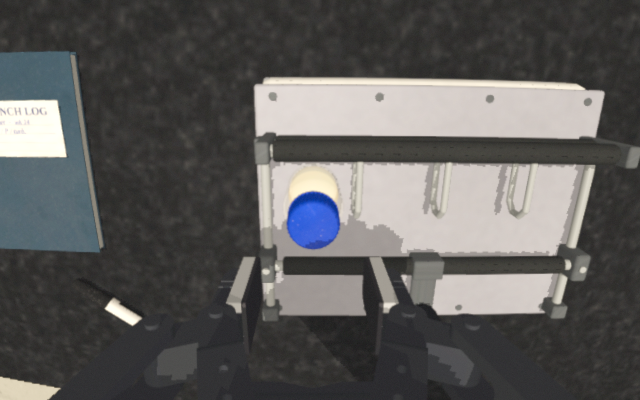

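Request:
drive_tool([
  [-0.6,3,0,0,0,0],
  [-1.4,7,0,0,-0.004,0],
  [-2.2,11,0,0,-0.009,0],
  [-3,15,0,0,-0.009,0],
  [-3.8,19,0,0,-0.009,0],
  [-4.6,23,0,0,-0.009,0],
  [-5.4,27,0,0,-0.009,0],
  [-6,31,0,0,-0.009,0],
])

```text
time_s: 7.32
eef_pos: [0.5159, -0.0086, 0.2081]
eef_rot: [-0.0, 0.997, 0.075, -0.001]
force: [1.7, 0.3, 0.2]
width: 0.0454
```

```bash
python3 go.py .5125,-.1948,.15,8.6 .5125,-.1948,.066,8.6
```

```text
t 7.32 pos [ 0.5159 -0.0086  0.2081] head 8.59 zax [-0.003  0.    -1.   ] w 0.0454 F [1.7 0.3 0.2]
-> (0.5125, -0.1948, 0.15) [-3.099e+00  1.837e+01  5.805e+00 -1.000e-03  3.000e-03 -0.000e+00]
-> (0.5125, -0.1948, 0.066) [-3.0770e+00  1.8376e+01  1.4205e+01 -1.0000e-03  3.0000e-03 -0.0000e+00]
```

Request:
drive_tool([
  [-0.6,4,1,0,0,0],
  [-1.3,8,2,0,0,0],
  [-2,12,3,0,0,0],
  [-2.7,16,4,0,0,0],
  [-3.1,18.3,5.5,0,0,0],
  [-3.1,18.4,6,0,0,0],
  [-3.1,18.4,6,0,0,0],
  [-3.1,18.4,6,0,0,0],
])

```text
time_s: 7.98
eef_pos: [0.5123, -0.1943, 0.1476]
eef_rot: [-0.001, 0.997, 0.075, -0.002]
force: [-0.5, 0.4, 1.1]
width: 0.0453
```

```bash
python3 go.py .5125,-.1948,.066,8.6
```

```text
t 7.98 pos [ 0.5123 -0.1943  0.1476] head 8.6 zax [-0.004  0.001 -1.   ] w 0.0453 F [-0.5  0.4  1.1]
-> (0.5125, -0.1948, 0.066) [ 4.700e-02  6.400e-02  8.162e+00 -2.000e-03  4.000e-03 -0.000e+00]
```

Request:
drive_tool([
  [0,0.05,2.5,0,0,0],
  [0,0.05,5,0,0.004,0],
  [0,0.05,7,0,0.004,0],
  [0,0.05,8,0,0.004,0],
  [0,0.05,8,0,0.004,0],
  [0,0.05,8,0,0.004,0],
])

```text
time_s: 8.48
eef_pos: [0.5125, -0.1939, 0.0682]
eef_rot: [-0.001, 0.997, 0.076, 0.0]
force: [-0.8, 0.5, -0.6]
width: 0.0453
```

Request:
drive_tool([
  [0,0,0,0,0,0],
  [0,0,0,0,0,0],
  [0,0,0,0,0,0],
  [0,0,0,0,0,0],
  [0,0,0,0,0,0],
  [0,0,0,0,0,0],
], hand=0.2, newtons=40)

```text
time_s: 8.98
eef_pos: [0.5135, -0.1939, 0.0696]
eef_rot: [-0.001, 0.997, 0.076, 0.001]
force: [-0.3, 1.9, 9.5]
width: 0.0328
```

Request:
drive_tool([
  [0,0,-2,0,0,0],
  [0,0,-5,0,0,0],
  [0,0,-9,0,0,0],
  [0,0,-13,0,0,0],
  [0,0,-14.5,0,0,0],
  [0,0,-14.5,0,0,0],
])

```text
time_s: 9.48
eef_pos: [0.5151, -0.1948, 0.2195]
eef_rot: [0.001, 0.997, 0.075, 0.005]
force: [0.5, -0.2, -1.1]
width: 0.0329
```

```bash
python3 go.py .5378,.2443,.212,8.5; python3 - <<'E'
from station import eyes,monitor
from h import *
p,d=eyes.snapshot("wrist"); cv2.imwrite("pics/w6.png",p[:,:,::-1])
E
```

```text
t 9.48 pos [ 0.5151 -0.1948  0.2195] head 8.66 zax [ 0.009 -0.001 -1.   ] w 0.0329 F [ 0.5 -0.2 -1.1]
-> (0.5378, 0.2443, 0.212) [ 8.8450e+00 -4.3068e+01  7.4100e-01  2.0000e-03 -9.0000e-03  3.0000e-03]
```

View pics/w6.png

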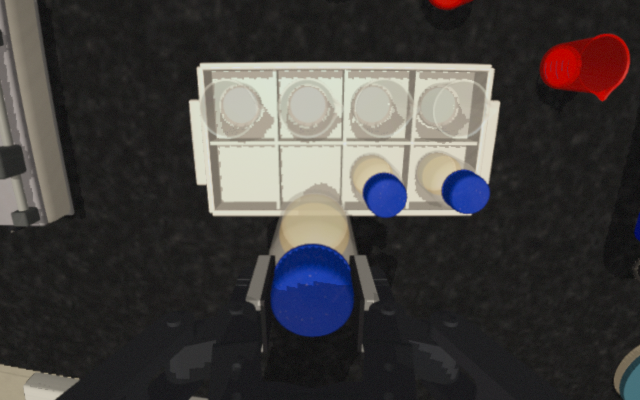

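Request:
drive_tool([
  [0.6,-3,0.2,0,0,0],
  [1.5,-7,0.3,0,0,0],
  [2.3,-11,0.5,0,-0.005,0],
  [3.1,-15,0.6,0,-0.005,0],
  [3.9,-19,0.7,0,-0.009,0],
  [4.7,-23,0.7,0,-0.009,0],
  [5.5,-27,0.7,0,-0.009,0],
  [6.3,-30,0.7,0,-0.009,0],
])

```text
time_s: 10.2
eef_pos: [0.5299, 0.1149, 0.209]
eef_rot: [0.0, 0.997, 0.077, -0.002]
force: [0.3, -0.3, -1.4]
width: 0.0326
```

```bash
python3 go.py .5378,.2443,.21,8.5
```

```text
t 10.2 pos [0.5299 0.1149 0.209 ] head 8.78 zax [-0.004 -0.001 -1.   ] w 0.0326 F [ 0.3 -0.3 -1.4]
-> (0.5378, 0.2443, 0.21) [ 2.7550e+00 -1.2666e+01 -1.1900e-01  0.0000e+00  4.0000e-03  5.0000e-03]
```

Request:
drive_tool([
  [0.8,-4,0,0,0,0],
  [1.7,-8,0,0,0.004,0],
  [2.5,-11.5,0,0,0.004,0.005],
  [2.7,-12.7,0,0,0.004,0.005],
  [2.7,-12.7,0,0,0.004,0.005],
  [2.7,-12.7,0,0,0.004,0.005],
])

```text
time_s: 10.7
eef_pos: [0.5364, 0.2449, 0.2074]
eef_rot: [0.0, 0.997, 0.075, -0.001]
force: [-0.7, -0.3, -1.5]
width: 0.033
```

```bash
python3 go.py .5378,.2443,.126,8.5
```

```text
t 10.7 pos [0.5364 0.2449 0.2074] head 8.6 zax [-0.002 -0.001 -1.   ] w 0.033 F [-0.7 -0.3 -1.5]
-> (0.5378, 0.2443, 0.126) [1.520e-01 7.800e-02 8.136e+00 1.000e-03 2.000e-03 2.000e-03]
```

Request:
drive_tool([
  [0.1,0.1,2.5,0,0,0],
  [0.1,0.1,5,0,0,0],
  [0.1,0.1,7,0,0,0],
  [0.1,0.1,7.9,0,0,0],
  [0.1,0.1,8.1,0,0,0],
  [0.1,0.1,8.2,0,0,0],
  [0.1,0.1,8.3,0,0,0],
  [0.1,0.1,8.3,0,0,0],
])

```text
time_s: 11.37
eef_pos: [0.5378, 0.2432, 0.1249]
eef_rot: [0.001, 0.997, 0.074, -0.001]
force: [0.9, 0.0, -1.2]
width: 0.0329
```

Request:
drive_tool([
  [0,-0.1,0.05,0,0,0],
  [0,-0.1,0.1,0,0,0],
  [0,-0.1,0.1,0,0,0],
  [0,-0.1,0.1,0,0,0],
])

```text
time_s: 11.7
eef_pos: [0.5381, 0.2441, 0.1247]
eef_rot: [0.001, 0.997, 0.074, -0.0]
force: [-0.7, -1.9, 8.1]
width: 0.0325
```

Contact. Release and lift.

Request:
drive_tool([
  [0,0,-0.05,0,0,0],
  [0,0,-0.05,0,0,0],
  [0,0,-0.1,0,0,0],
  [0,0,-0.1,0,0,0],
], hand=0.53)

```text
time_s: 12.03
eef_pos: [0.5381, 0.2441, 0.1258]
eef_rot: [0.0, 0.997, 0.074, -0.0]
force: [-0.7, 0.1, 0.5]
width: 0.0452
```

Request:
drive_tool([
  [0,0,-1,0,0,0],
  [0,0,-3,0,0,0],
  [0,0,-6,0,0,0],
  [0,0,-8,0,0,0],
  [0,0,-8,0,0,0],
])

```text
time_s: 12.45
eef_pos: [0.5398, 0.2454, 0.2108]
eef_rot: [-0.001, 0.997, 0.074, 0.003]
force: [0.4, -0.1, 0.3]
width: 0.0451
```

```bash
python3 go.py .5188,-.2536,.20,8.6 ;  python3 - <<'E'
from station import eyes,monitor
from h import *
p,d=eyes.snapshot("wrist"); cv2.imwrite("pics/w7.png",p[:,:,::-1])
E
```

```text
t 12.45 pos [0.5398 0.2454 0.2108] head 8.52 zax [ 0.005  0.002 -1.   ] w 0.0451 F [ 0.4 -0.1  0.3]
-> (0.5188, -0.2536, 0.2) [-9.476e+00  4.904e+01  9.920e-01 -1.000e-03 -5.000e-03 -1.000e-03]
```

View pics/w7.png

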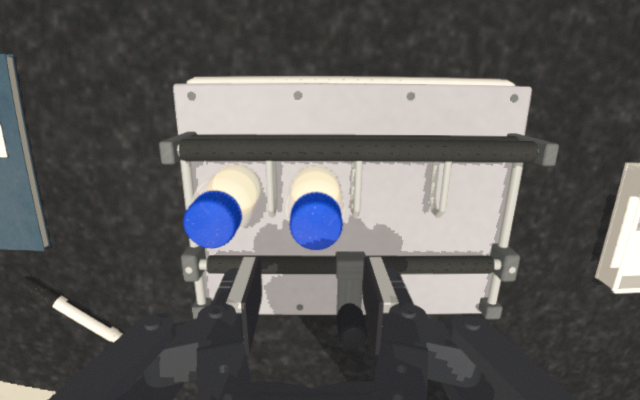

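Two bottles stand in bays 1 and 2 (caps at 212,218 and 316,218). Next, the third.

Request:
drive_tool([
  [-0.6,3,0,0,0,0],
  [-1.4,7,0,0,-0.003,0],
  [-2.2,11,0,0,-0.005,0],
  [-3,15,0,0,-0.005,0],
  [-3.8,19,0,0,-0.005,0],
  [-4.6,23,0,0,-0.005,0],
  [-5.4,27,0,0,-0.005,0],
  [-6,31,0,0,-0.005,0],
])

```text
time_s: 13.17
eef_pos: [0.5247, -0.0725, 0.2083]
eef_rot: [-0.0, 0.997, 0.074, -0.001]
force: [1.9, -0.3, -0.6]
width: 0.0452
```

```bash
python3 go.py .5188,-.2536,.15,8.6
```

```text
t 13.17 pos [ 0.5247 -0.0725  0.2083] head 8.52 zax [-0.002 -0.    -1.   ] w 0.0452 F [ 1.9 -0.3 -0.6]
-> (0.5188, -0.2536, 0.15) [-3.2540e+00  1.7821e+01  5.8320e+00 -0.0000e+00  2.0000e-03 -1.0000e-03]
```

Request:
drive_tool([
  [-0.6,4,1,0,0,0],
  [-1.3,8,2,0,0,0],
  [-2,12,3,0,0,0],
  [-2.8,16,4,0,0,0],
  [-3.2,17.7,5.5,0,0,0],
  [-3.2,17.8,6,0,0,0],
  [-3.2,17.8,6,0,0,0],
  [-3.2,17.8,6,0,0,0],
])

```text
time_s: 13.83
eef_pos: [0.5191, -0.2524, 0.148]
eef_rot: [-0.001, 0.997, 0.075, -0.001]
force: [-0.2, 0.3, -0.0]
width: 0.0458
```

```bash
python3 go.py .5188,-.2536,.066,8.6
```

```text
t 13.83 pos [ 0.5191 -0.2524  0.148 ] head 8.55 zax [-0.003  0.001 -1.   ] w 0.0458 F [-0.2  0.3 -0. ]
-> (0.5188, -0.2536, 0.066) [-2.900e-02  1.270e-01  8.197e+00 -1.000e-03  3.000e-03 -1.000e-03]
```

Request:
drive_tool([
  [0,0.1,2.5,0,0,0],
  [0,0.1,5,0,0.003,0],
  [0,0.1,7,0,0.003,0],
  [0,0.1,8,0,0.003,0],
  [0,0.1,8,0,0.003,0],
  [0,0.1,8,0,0.003,0],
])

```text
time_s: 14.33
eef_pos: [0.5197, -0.2525, 0.0687]
eef_rot: [-0.001, 0.997, 0.075, 0.0]
force: [0.1, -0.3, 1.2]
width: 0.0453
```

Request:
drive_tool([
  [0,0,0,0,0,0],
  [0,0,0,0,0,0],
  [0,0,0,0,0,0],
  [0,0,0,0,0,0],
  [0,0,0,0,0,0],
  [0,0,0,0,0,0],
], hand=0.2, newtons=40)

```text
time_s: 14.83
eef_pos: [0.5206, -0.2526, 0.0701]
eef_rot: [-0.0, 0.997, 0.075, 0.001]
force: [-0.4, 1.2, 8.7]
width: 0.0327
```

Request:
drive_tool([
  [0,0,-2,0,0,0],
  [0,0,-5,0,0,0],
  [0,0,-9,0,0,0],
  [0,0,-13,0,0,0],
  [0,0,-14.5,0,0,0],
  [0,0,-14.5,0,0,0],
])

```text
time_s: 15.33
eef_pos: [0.5222, -0.2536, 0.2202]
eef_rot: [0.001, 0.997, 0.075, 0.005]
force: [1.0, 0.6, -2.7]
width: 0.0326
```

```bash
python3 go.py .5473,.181,.212,8.5
```

```text
t 15.33 pos [ 0.5222 -0.2536  0.2202] head 8.61 zax [ 0.009 -0.002 -1.   ] w 0.0326 F [ 1.   0.6 -2.7]
-> (0.5473, 0.181, 0.212) [ 8.9760e+00 -4.2599e+01  7.5300e-01  4.0000e-03 -9.0000e-03  2.0000e-03]
```

Request:
drive_tool([
  [0.6,-3,0.2,0,0,0],
  [1.5,-7,0.3,0,0,0],
  [2.3,-11,0.5,0,-0.005,0],
  [3.1,-15,0.6,0,-0.005,0],
  [3.9,-19,0.7,0.003,-0.009,0],
  [4.7,-23,0.7,0.003,-0.009,0],
  [5.5,-27,0.7,0.003,-0.009,0],
  [6.3,-30,0.7,0.003,-0.009,0],
])

```text
time_s: 16.0
eef_pos: [0.5388, 0.0558, 0.2125]
eef_rot: [0.0, 0.997, 0.076, -0.0]
force: [0.6, -0.5, -0.3]
width: 0.0326
```

```bash
python3 go.py .5473,.181,.21,8.5
```

```text
t 16.0 pos [0.5388 0.0558 0.2125] head 8.71 zax [-0. -0. -1.] w 0.0326 F [ 0.6 -0.5 -0.3]
-> (0.5473, 0.181, 0.21) [ 2.7350e+00 -1.2242e+01  2.5400e-01 -0.0000e+00  0.0000e+00  4.0000e-03]
```

Request:
drive_tool([
  [0.8,-4,0,0,0,0],
  [1.7,-8,0,0,0,0],
  [2.5,-11.2,0.2,0,0,0.004],
  [2.7,-12.2,0.2,0,0,0.004],
  [2.7,-12.2,0.2,0,0,0.004],
  [2.7,-12.2,0.2,0,0,0.004],
])

```text
time_s: 16.5
eef_pos: [0.5466, 0.1807, 0.21]
eef_rot: [0.0, 0.997, 0.075, -0.001]
force: [0.1, -0.2, -1.4]
width: 0.0324
```

```bash
python3 go.py .5473,.181,.126,8.5
```

```text
t 16.5 pos [0.5466 0.1807 0.21  ] head 8.56 zax [-0.001 -0.    -1.   ] w 0.0324 F [ 0.1 -0.2 -1.4]
-> (0.5473, 0.181, 0.126) [ 8.600e-02 -2.600e-02  8.397e+00  0.000e+00  1.000e-03  1.000e-03]
```

Request:
drive_tool([
  [0.1,-0.1,2.5,0,0,0],
  [0.1,-0.1,5,0,0,0],
  [0.1,-0.1,7,0,0,0],
  [0.1,-0.1,8.1,0,0,0],
  [0.1,-0.1,8.3,0,0,0],
  [0.1,-0.1,8.4,0,0,0],
  [0.1,-0.1,8.5,0,0,0],
  [0.1,-0.1,8.55,0,0,0],
])

```text
time_s: 17.17
eef_pos: [0.5478, 0.1813, 0.1251]
eef_rot: [0.0, 0.997, 0.074, -0.0]
force: [-0.5, -3.1, 5.8]
width: 0.0326
```

Request:
drive_tool([
  [0,0,0.05,0,0,0],
  [0,0,0.1,0,0,0],
  [0,0,0.1,0,0,0],
  [0,0,0.1,0,0,0],
])

```text
time_s: 17.5
eef_pos: [0.5484, 0.1813, 0.1251]
eef_rot: [0.0, 0.997, 0.074, 0.001]
force: [-1.1, -3.0, 8.0]
width: 0.0323
```

Request:
drive_tool([
  [0,0,-0.05,0,0,0],
  [0,0,-0.05,0,0,0],
  [0,0,-0.1,0,0,0],
  [0,0,-0.1,0,0,0],
], hand=0.53)

```text
time_s: 17.83
eef_pos: [0.5484, 0.1813, 0.1262]
eef_rot: [0.0, 0.997, 0.074, 0.001]
force: [-0.3, 0.3, -0.4]
width: 0.045
```

Request:
drive_tool([
  [0,0,-1,0,0,0],
  [0,0,-3,0,0,0],
  [0,0,-6,0,0,0],
  [0,0,-8,0,0,0],
  [0,0,-8,0,0,0],
])

```text
time_s: 18.25
eef_pos: [0.55, 0.1824, 0.2112]
eef_rot: [-0.001, 0.997, 0.074, 0.004]
force: [0.9, 1.1, -0.9]
width: 0.0456
```

Request:
drive_tool([
  [-0.6,3,0,0,0,0],
  [-1.4,7,0,0,-0.003,0],
  [-2.2,11,0,0,-0.005,0],
  [-3,15,0,0,-0.005,0],
  [-3.8,19,0,0,-0.005,0],
  [-4.6,23,0,0,-0.005,0],
  [-5.4,27,0,0,-0.005,0],
  [-6,31,0,0,-0.005,0],
])

```text
time_s: 18.92
eef_pos: [0.5359, -0.1351, 0.2111]
eef_rot: [-0.0, 0.997, 0.074, 0.001]
force: [1.0, -0.1, 0.3]
width: 0.0453
```

```bash
python3 go.py .5313,-.319,.15,8.6;  python3 - <<'E'
from station import eyes,monitor
from h import *
p,d=eyes.snapshot("top"); cv2.imwrite("pics/t8.png",p[:,:,::-1])
E
```

```text
t 18.92 pos [ 0.5359 -0.1351  0.2111] head 8.52 zax [ 0.003  0.001 -1.   ] w 0.0453 F [ 1.  -0.1  0.3]
-> (0.5313, -0.319, 0.15) [-3.1940e+00  1.8125e+01  6.0870e+00 -1.0000e-03 -3.0000e-03 -1.0000e-03]
```

View pics/t8.png

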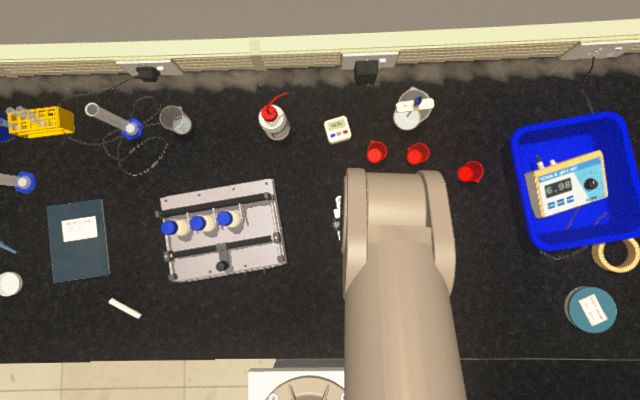

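Three bottles stand in bays 1–3. On to the fourth.

Request:
drive_tool([
  [-0.6,4,1,0,0,0],
  [-1.3,8,2,0,0,0],
  [-2,12,3,0,0,0],
  [-2.8,16,4,0,0,0],
  [-3.2,18,5.5,0,0,0],
  [-3.2,18.1,6,0,0,0],
  [-3.2,18.1,6,0,0,0],
  [-3.2,18.1,6,0,0,0],
])

```text
time_s: 19.63
eef_pos: [0.5292, -0.3271, 0.1511]
eef_rot: [0.001, 0.998, 0.07, 0.001]
force: [0.5, 0.5, 1.5]
width: 0.0452
```

```bash
python3 go.py .5313,-.319,.066,8.6
```

```text
t 19.63 pos [ 0.5292 -0.3271  0.1511] head 8.08 zax [ 0.002 -0.001 -1.   ] w 0.0452 F [0.5 0.5 1.5]
-> (0.5313, -0.319, 0.066) [ 3.100e-01 -7.810e-01  8.513e+00  1.000e-03 -2.000e-03 -9.000e-03]
```

Request:
drive_tool([
  [0.3,-0.8,1,0,0,-0.009],
  [0.3,-0.8,2,0,0,-0.009],
  [0.3,-0.8,2,0,0,-0.009],
  [0.3,-0.8,2,0,0,-0.009],
])

```text
time_s: 19.97
eef_pos: [0.531, -0.3176, 0.1306]
eef_rot: [0.0, 0.997, 0.076, 0.0]
force: [-0.3, -0.2, -0.3]
width: 0.0453
```

```bash
python3 go.py .5313,-.319,.066,8.6
```

```text
t 19.97 pos [ 0.531  -0.3176  0.1306] head 8.69 zax [ 0.001 -0.001 -1.   ] w 0.0453 F [-0.3 -0.2 -0.3]
-> (0.5313, -0.319, 0.066) [-1.000e-03  1.340e-01  6.459e+00  1.000e-03 -1.000e-03  2.000e-03]
```

Request:
drive_tool([
  [0,0.1,2,0,0,0],
  [0,0.1,4,0,0,0],
  [0,0.1,5.7,0,0,0],
  [0,0.1,6.2,0,0,0],
  [0,0.1,6.2,0,0,0],
  [0,0.1,6.2,0,0,0],
])

```text
time_s: 20.47
eef_pos: [0.5316, -0.3188, 0.0693]
eef_rot: [0.0, 0.997, 0.076, 0.001]
force: [0.1, 0.5, 0.9]
width: 0.0453
```

Request:
drive_tool([
  [0,0,0,0,0,0],
  [0,0,0,0,0,0],
  [0,0,0,0,0,0],
  [0,0,0,0,0,0],
  [0,0,0,0,0,0],
  [0,0,0,0,0,0],
], hand=0.2, newtons=40)

```text
time_s: 20.97
eef_pos: [0.5324, -0.3192, 0.0706]
eef_rot: [0.001, 0.997, 0.076, 0.001]
force: [-0.3, -0.4, 7.7]
width: 0.0328
```

Request:
drive_tool([
  [0,0,-2,0,0,0],
  [0,0,-5,0,0,0],
  [0,0,-9,0,0,0],
  [0,0,-13,0,0,0],
  [0,0,-14.5,0,0,0],
  [0,0,-14.5,0,0,0],
])

```text
time_s: 21.47
eef_pos: [0.5338, -0.3199, 0.2209]
eef_rot: [0.003, 0.997, 0.076, 0.005]
force: [0.5, 0.1, -1.3]
width: 0.0325
```

```bash
python3 go.py .5567,.1177,.212,8.5
```

```text
t 21.47 pos [ 0.5338 -0.3199  0.2209] head 8.67 zax [ 0.01  -0.005 -1.   ] w 0.0325 F [ 0.5  0.1 -1.3]
-> (0.5567, 0.1177, 0.212) [ 8.8570e+00 -4.2915e+01  6.8700e-01  7.0000e-03 -9.0000e-03  3.0000e-03]
```

Request:
drive_tool([
  [0.6,-3,0.2,0,0,0],
  [1.5,-7,0.3,0.003,0,0],
  [2.3,-11,0.5,0.005,-0.005,0],
  [3.1,-15,0.6,0.007,-0.005,0],
  [3.9,-19,0.7,0.007,-0.009,0],
  [4.7,-23,0.7,0.007,-0.009,0],
  [5.5,-27,0.7,0.007,-0.009,0],
  [6.3,-30,0.7,0.007,-0.009,0],
])

```text
time_s: 22.13
eef_pos: [0.5501, -0.0103, 0.2124]
eef_rot: [-0.0, 0.997, 0.077, -0.0]
force: [1.0, 0.1, -1.1]
width: 0.0327
```

```bash
python3 go.py .5567,.1177,.21,8.5
```

```text
t 22.13 pos [ 0.5501 -0.0103  0.2124] head 8.79 zax [-0.     0.001 -1.   ] w 0.0327 F [ 1.   0.1 -1.1]
-> (0.5567, 0.1177, 0.21) [ 2.6060e+00 -1.2551e+01  2.4800e-01 -1.0000e-03  0.0000e+00  5.0000e-03]
```

Request:
drive_tool([
  [0.8,-4,0,0,0,0],
  [1.7,-8,0,0,0,0],
  [2.4,-11.4,0.2,0,0,0.005],
  [2.6,-12.5,0.2,0,0,0.005],
  [2.6,-12.5,0.2,0,0,0.005],
  [2.6,-12.5,0.2,0,0,0.005],
])

```text
time_s: 22.63
eef_pos: [0.5563, 0.1176, 0.2101]
eef_rot: [-0.0, 0.997, 0.075, -0.001]
force: [0.3, -1.2, -0.2]
width: 0.0327
```

```bash
python3 go.py .5567,.1177,.1265,8.5
```

```text
t 22.63 pos [0.5563 0.1176 0.2101] head 8.59 zax [-0.001  0.001 -1.   ] w 0.0327 F [ 0.3 -1.2 -0.2]
-> (0.5567, 0.1177, 0.1265) [ 4.600e-02  3.000e-03  8.359e+00 -1.000e-03  1.000e-03  2.000e-03]
```

Request:
drive_tool([
  [0,0,2.5,0,0,0],
  [0,0,5,0,0,0],
  [0,0,7,0,0,0],
  [0,0,8.1,0,0,0],
  [0,0,8.3,0,0,0],
  [0,0,8.4,0,0,0],
  [0,0,8.5,0,0,0],
  [0,0,8.5,0,0,0],
])

```text
time_s: 23.3
eef_pos: [0.5566, 0.1171, 0.1256]
eef_rot: [-0.0, 0.997, 0.075, -0.0]
force: [-0.5, -0.5, -0.2]
width: 0.0326
```

Request:
drive_tool([
  [0,0,0.05,0,0,0],
  [0,0,0.1,0,0,0],
  [0,0,0.1,0,0,0],
  [0,0,0.1,0,0,0],
])

```text
time_s: 23.63
eef_pos: [0.5571, 0.117, 0.1254]
eef_rot: [-0.0, 0.997, 0.074, 0.0]
force: [-1.4, -1.4, 6.1]
width: 0.0329
```

Request:
drive_tool([
  [0,0,-0.05,0,0,0],
  [0,0,-0.05,0,0,0],
  [0,0,-0.1,0,0,0],
  [0,0,-0.1,0,0,0],
], hand=0.53)

```text
time_s: 23.97
eef_pos: [0.5572, 0.117, 0.1265]
eef_rot: [-0.0, 0.997, 0.074, 0.001]
force: [-0.3, 0.0, -0.7]
width: 0.045
```

Request:
drive_tool([
  [0,0,-1,0,0,0],
  [0,0,-3,0,0,0],
  [0,0,-6,0,0,0],
  [0,0,-8,0,0,0],
  [0,0,-8,0,0,0],
])

```text
time_s: 24.38
eef_pos: [0.5589, 0.1177, 0.2114]
eef_rot: [-0.001, 0.997, 0.074, 0.004]
force: [0.3, 1.0, 0.2]
width: 0.0456
```

```bash
python3 go.py .435,.195,.20,8.5 .435,.195,.088,8.5;  python3 - <<'E'
from station import eyes,monitor
from h import *
s=monitor.state()
p,d=eyes.snapshot("wrist"); cv2.imwrite("pics/w9.png",p[:,:,::-1]); np.save("pics/w9P.npy",cloud(eyes.camera_model("wrist"),d,s))
E
```

```text
t 24.38 pos [0.5589 0.1177 0.2114] head 8.54 zax [ 0.007  0.002 -1.   ] w 0.0456 F [0.3 1.  0.2]
-> (0.435, 0.195, 0.2) [-1.1117e+01 -9.4850e+00  1.0720e+00 -1.0000e-03 -7.0000e-03  1.0000e-03]
-> (0.435, 0.195, 0.088) [-1.1197e+01 -9.4760e+00  1.2272e+01 -1.0000e-03 -7.0000e-03  1.0000e-03]
```

View pics/w9.png

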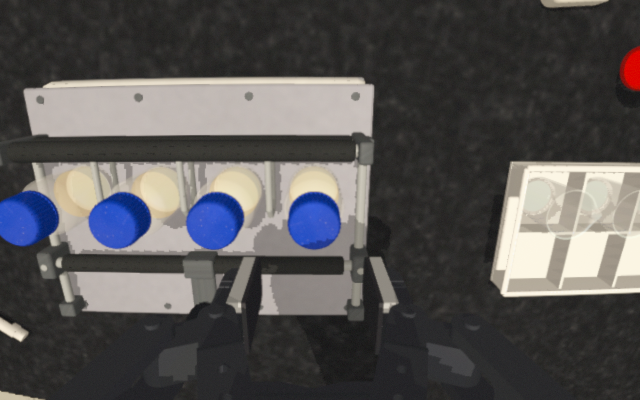

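Request:
drive_tool([
  [-2.5,-2.2,0,0,0,0],
  [-5,-4.3,0,0,-0.003,0],
  [-8,-6.8,0,0,-0.007,0],
  [-10.5,-9,0.5,0,-0.007,0],
  [-11.1,-9.5,1,0,-0.007,0],
  [-11.1,-9.5,1,0,-0.007,0],
  [-11.1,-9.5,1,0,-0.007,0],
], hand=0.6)

```text
time_s: 25.02
eef_pos: [0.4344, 0.1947, 0.1987]
eef_rot: [-0.0, 0.997, 0.075, -0.001]
force: [0.7, 0.1, 0.5]
width: 0.0511
```

```bash
python3 go.py .435,.195,.130,8.5 .435,.195,.088,8.5;  python3 - <<'E'
from station import eyes,monitor
from h import *
p,d=eyes.snapshot("scene"); cv2.imwrite("pics/s10.png",cv2.resize(p[190:390,200:400,::-1],None,fx=3,fy=3,interpolation=cv2.INTER_CUBIC))
E
```

```text
t 25.02 pos [0.4344 0.1947 0.1987] head 8.58 zax [-0.002 -0.    -1.   ] w 0.0511 F [0.7 0.1 0.5]
-> (0.435, 0.195, 0.13) [ 8.000e-02 -2.000e-02  6.872e+00 -0.000e+00  2.000e-03  1.000e-03]
-> (0.435, 0.195, 0.088) [ 8.8000e-02 -1.9000e-02  1.1072e+01 -0.0000e+00  2.0000e-03  1.0000e-03]
```

View pics/s10.png

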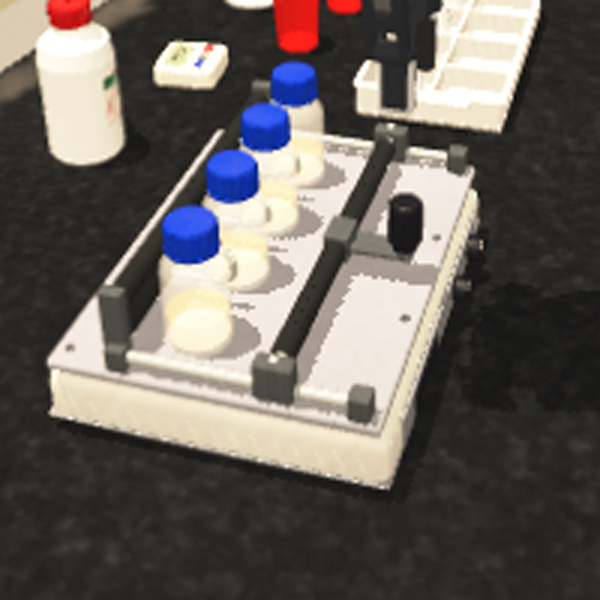

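Request:
drive_tool([
  [0.1,0,2.5,0,0,0],
  [0.1,0,5,0,0,0],
  [0.1,0,7.5,0,0,0],
  [0.1,0,9.5,0,0,0],
  [0.1,0,10.7,0,0,0],
  [0.1,0,10.9,0,0,0],
  [0.1,0,10.9,0,0,0],
])

```text
time_s: 25.65
eef_pos: [0.4362, 0.1939, 0.0893]
eef_rot: [0.0, 0.997, 0.074, -0.002]
force: [1.2, 0.7, 0.5]
width: 0.0513
```

Request:
drive_tool([
  [0,0,0,0,0,0],
  [0,0,0,0,0,0],
  [0,0,0,0,0,0],
  [0,0,0,0,0,0],
  [0,0,0,0,0,0],
  [0,0,0,0,0,0],
], hand=0.1, newtons=80)

```text
time_s: 26.15
eef_pos: [0.4374, 0.1967, 0.0909]
eef_rot: [-0.002, 0.997, 0.074, 0.0]
force: [-0.9, 14.4, 0.3]
width: 0.0214
```

```bash
python3 go.py;  python3 - <<'E'
from station import eyes,monitor
from h import *
p,d=eyes.snapshot("wrist"); cv2.imwrite("pics/w11.png",p[:,:,::-1])
E
```

```text
t 26.15 pos [0.4374 0.1967 0.0909] head 8.52 zax [ 0.     0.004 -1.   ] w 0.0214 F [-0.9 14.4  0.3]
```

View pics/w11.png

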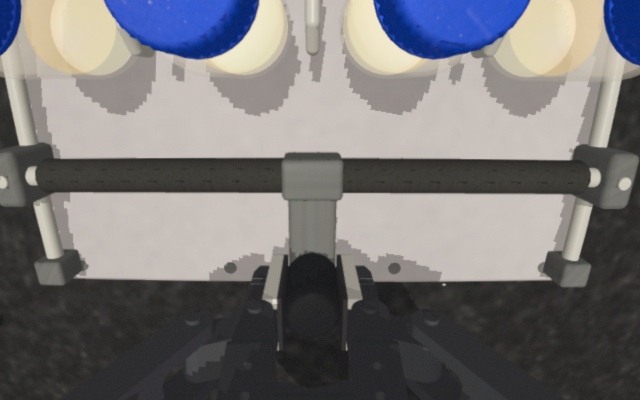

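Request:
drive_tool([
  [0.3,0,0,0,0,0],
  [0.8,0,0,0,0,0],
  [1.3,0,0,0,0,0],
  [1.8,0,0,0,0,0],
  [2.2,0,0,0,0,0],
  [2.6,0,0,0,0,0],
  [3,0,0,0,0,0],
  [3.2,0,0,0,0,0],
])

```text
time_s: 26.87
eef_pos: [0.4695, 0.2016, 0.091]
eef_rot: [-0.002, 0.997, 0.074, 0.0]
force: [-3.8, 4.0, -6.4]
width: 0.0211
```

Request:
drive_tool([
  [0.2,0,0,0,0,0],
  [0.4,0,0,0,0,0],
  [0.6,0,0,0,0,0],
  [0.8,0,0,0,0,0],
  [0.8,0,0,0,0,0],
])

```text
time_s: 27.28
eef_pos: [0.4774, 0.2027, 0.091]
eef_rot: [-0.002, 0.997, 0.074, -0.0]
force: [-4.4, 3.4, -8.5]
width: 0.0213
```

Request:
drive_tool([
  [0.1,0,0,0,0,0],
  [0.2,0,0,0,0,0],
  [0.3,0,0,0,0,0],
  [0.4,0,0,0,0,0],
  [0.4,0,0,0,0,0],
])

```text
time_s: 27.7
eef_pos: [0.4786, 0.2029, 0.0909]
eef_rot: [-0.001, 0.997, 0.075, -0.002]
force: [-22.9, 0.1, 11.1]
width: 0.0211
```

```bash
python3 go.py;  python3 - <<'E'
from station import eyes,monitor
from h import *
p,d=eyes.snapshot("wrist"); cv2.imwrite("pics/w12.png",p[:,:,::-1])
p,d=eyes.snapshot("scene"); cv2.imwrite("pics/s12.png",cv2.resize(p[190:390,200:400,::-1],None,fx=3,fy=3,interpolation=cv2.INTER_CUBIC))
E
```

```text
t 27.7 pos [0.4786 0.2029 0.0909] head 8.55 zax [-0.005  0.001 -1.   ] w 0.0211 F [-22.9   0.1  11.1]
```

View pics/w12.png

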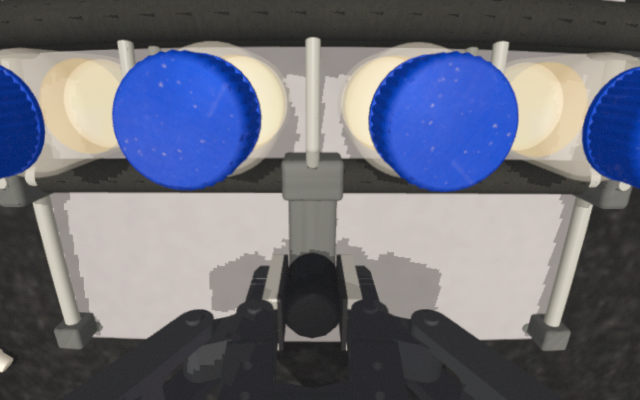

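View pics/s12.png

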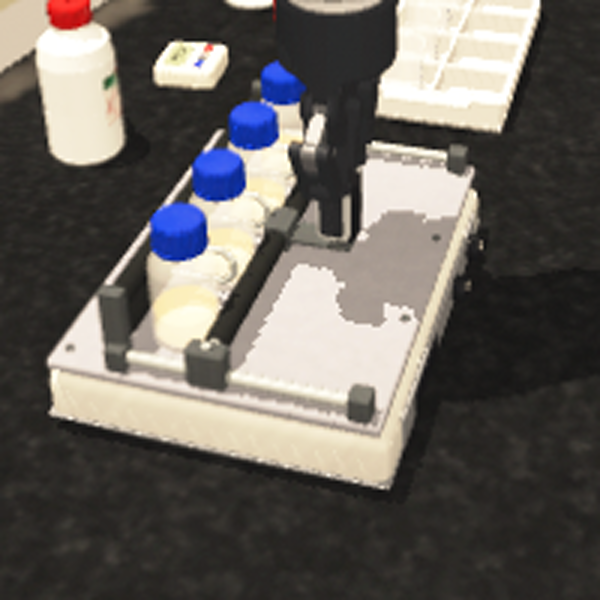

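Request:
drive_tool([
  [0.2,0,0,0,0,0],
  [0.4,0,0,0,0,0],
  [0.5,0,0,0,0,0],
  [0.5,0,0,0,0,0],
  [0.5,0,0,0,0,0],
  [0.5,0,0,0,0,0],
])

```text
time_s: 28.3
eef_pos: [0.4791, 0.2029, 0.0908]
eef_rot: [0.001, 0.997, 0.075, -0.006]
force: [-37.5, -3.8, 25.6]
width: 0.0216
```

```bash
python3 go.py;  python3 - <<'E'
from station import eyes,monitor
from h import *
from bay import *
p,d=eyes.snapshot("top"); m=eyes.camera_model("top"); P=cloud(m,d)
cv2.imwrite("pics/t13.png",cv2.resize(p[170:290,150:300,::-1],None,fx=5,fy=5,interpolation=cv2.INTER_CUBIC))
hsv=cv2.cvtColor(p,cv2.COLOR_RGB2HSV)
b=((hsv[...,0]>105)&(hsv[...,0]<130)&(hsv[...,1]>120)&(P[...,2]>0.12)&(P[...,2]<.17)).astype(np.uint8)
n,l,st,ce=cv2.connectedComponentsWithStats(b)
Rm=np.array([[np.cos(yaw),-np.sin(yaw)],[np.sin(yaw),np.cos(yaw)]])
for i in range(1,n):
    if st[i,4]>30:
        w=plane(m,[ce[i]],.148)[0]; print(ce[i],st[i,4],((w[:2]-o)@Rm).round(4))
S=P[170:290,150:300].reshape(-1,3); L=np.c_[(S[:,:2]-o)@Rm,S[:,2]]
q=L[(L[:,2]>.08)&(L[:,2]<.095)&(L[:,0]>-.04)&(L[:,0]<.02)&(abs(abs(L[:,1])-.064)<.008)]; print("pad",np.percentile(q[:,0],[2,98]))
E
```

```text
t 28.3 pos [0.4791 0.2029 0.0908] head 8.61 zax [-0.012 -0.002 -1.   ] w 0.0216 F [-37.5  -3.8  25.6]
[250.52866242 209.70700637] 157 [ 0.0296 -0.0977]
[223.23780488 214.45731707] 164 [ 0.0295 -0.0339]
[195.94186047 218.95930233] 172 [0.0301 0.0298]
pad [-0.00709588  0.01944285]
```

View pics/t13.png

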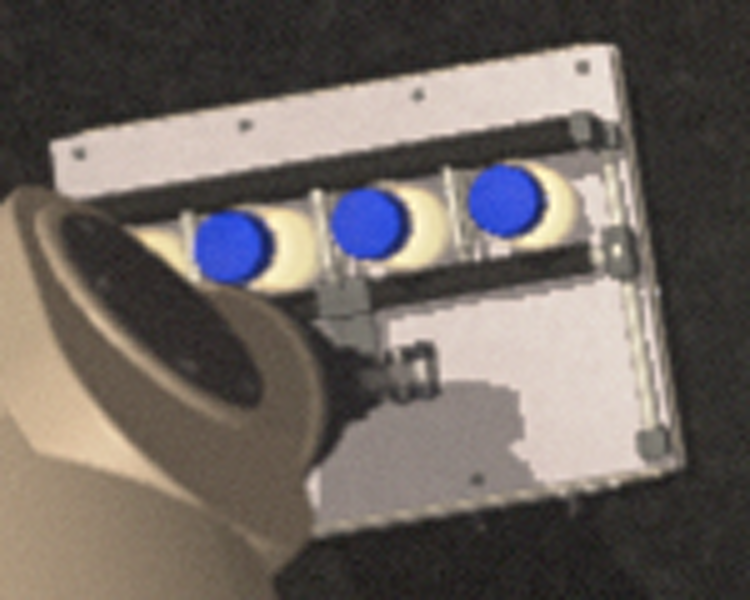

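Request:
drive_tool([
  [0.1,0,0,0,0,0],
  [0.1,0,0,0,0,0],
  [0.1,0,0,0,0,0],
])

```text
time_s: 28.6
eef_pos: [0.4782, 0.2028, 0.0908]
eef_rot: [0.001, 0.997, 0.075, -0.008]
force: [-18.3, -0.1, 8.9]
width: 0.0211
```

Request:
drive_tool([
  [0,0,0,0,0,0],
  [0,0,0,0,0,0],
  [0,0,0,0,0,0],
  [0,0,0,0,0,0],
  [0,0,0,0,0,0],
], hand=0.6)

```text
time_s: 29.02
eef_pos: [0.4787, 0.2027, 0.0911]
eef_rot: [0.001, 0.997, 0.075, -0.007]
force: [-0.7, 0.4, 0.3]
width: 0.0513
```

Request:
drive_tool([
  [0,0,-1,0,0,0],
  [0,0,-3,0,0,0],
  [0,0,-6,0,0,0],
  [0,0,-9,0,0,0],
  [0,0,-12,0,0,0],
  [0,0,-14,0,0,0],
  [0,0,-14,0,0,0],
])

```text
time_s: 29.6
eef_pos: [0.4826, 0.2042, 0.2362]
eef_rot: [0.0, 0.997, 0.075, -0.004]
force: [0.6, 0.3, 0.2]
width: 0.0511
```

Request:
drive_tool([
  [0,3,0,0,0,0],
  [0,7,0,0,0,0],
  [0,11,0,0,0,0],
  [0,15,0,0,0,0],
  [0,19,0,0,0,0],
  [0,21,0,0,0,0],
  [0,21,0,0,0,0],
  [0,21,0,0,0,0],
])

```text
time_s: 30.27
eef_pos: [0.514, -0.0046, 0.2364]
eef_rot: [0.0, 0.997, 0.074, -0.004]
force: [-0.6, 0.6, -1.2]
width: 0.0513
```

```bash
python3 go.py;  python3 - <<'E'
from station import eyes,monitor
from h import *
from bay import *
p,d=eyes.snapshot("top"); m=eyes.camera_model("top"); P=cloud(m,d)
cv2.imwrite("pics/t14.png",cv2.resize(p[170:290,150:300,::-1],None,fx=5,fy=5,interpolation=cv2.INTER_CUBIC))
cv2.imwrite("pics/t14f.png",p[:,:,::-1])
hsv=cv2.cvtColor(p,cv2.COLOR_RGB2HSV)
b=((hsv[...,0]>105)&(hsv[...,0]<130)&(hsv[...,1]>120)&(P[...,2]>0.12)&(P[...,2]<.17)).astype(np.uint8)
n,l,st,ce=cv2.connectedComponentsWithStats(b)
Rm=np.array([[np.cos(yaw),-np.sin(yaw)],[np.sin(yaw),np.cos(yaw)]])
for i in range(1,n):
    if st[i,4]>30:
        w=plane(m,[ce[i]],.148)[0]; print(ce[i],st[i,4],((w[:2]-o)@Rm).round(4))
S=P[170:290,150:300].reshape(-1,3); L=np.c_[(S[:,:2]-o)@Rm,S[:,2]]
for y0 in (.096,.064,.032,-.032,-.064,-.096):
    q=L[(L[:,2]>.081)&(L[:,2]<.095)&(L[:,0]>-.02)&(L[:,0]<.009)&(abs(L[:,1]-y0)<.012)]; print("pad",y0,np.percentile(q[:,0],[3,97]).round(4))
k=L[(L[:,2]>.110)&(L[:,0]<-.02)];print("knob",np.median(k,axis=0))
p,d=eyes.snapshot("scene"); cv2.imwrite("pics/s14.png",cv2.resize(p[190:390,200:400,::-1],None,fx=3,fy=3,interpolation=cv2.INTER_CUBIC))
E
```

```text
t 30.27 pos [ 0.514  -0.0046  0.2364] head 8.46 zax [-0.008 -0.001 -1.   ] w 0.0513 F [-0.6  0.6 -1.2]
[195.97660819 219.10526316] 171 [0.0297 0.0298]
[168.37566138 223.7989418 ] 189 [0.03   0.0943]
pad 0.096 [-0.0078  0.0065]
pad 0.064 [-0.0086  0.0059]
pad 0.032 [-0.0082  0.0067]Traceback (most recent call last):
  File "<stdin>", line 16, in <module>
    return _quantile_unchecked(
        a, q, axis, out, overwrite_input, method, keepdims, weights)
    return _ureduce(a,
                    func=_quantile_ureduce_func,
    ...<5 lines>...
                    overwrite_input=overwrite_input,
                    method=method)
    r = func(a, **kwargs)
    result = _quantile(arr,
                       quantiles=q,
    ...<2 lines>...
                       out=out,
                       weights=wgt)
    slices_having_nans = np.isnan(arr[-1, ...])
                                  ~~~^^^^^^^^^
IndexError: index -1 is out of bounds for axis 0 with size 0
```

View pics/t14.png

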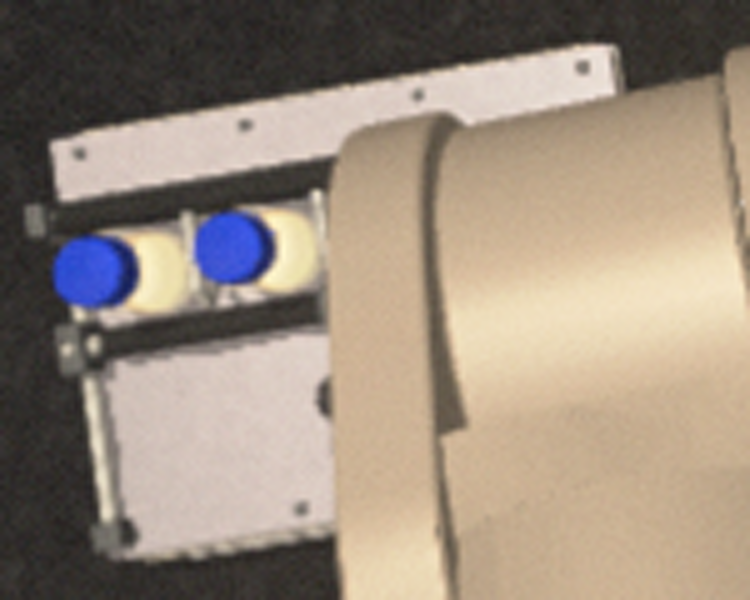

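View pics/t14f.png

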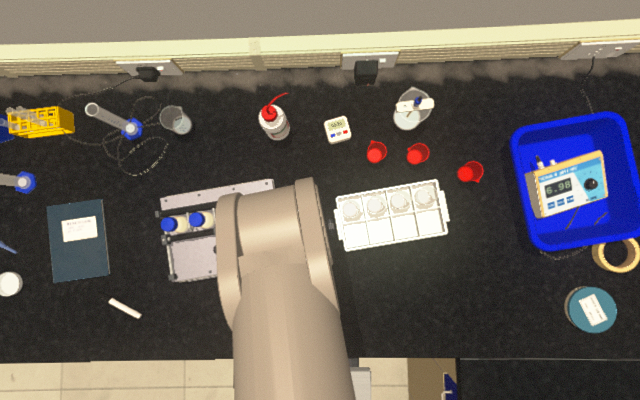

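Request:
drive_tool([
  [0,3,0,0,0,0],
  [0,7,0,0,0,0],
  [0,11,0,0,0,0],
  [0,15,0,0,0,0],
  [0,19,0,0,0,0],
  [0,21,0,0,0,0],
  [0,21,0,0,0,0],
  [0,21,0,0,0,0],
])

```text
time_s: 30.98
eef_pos: [0.5454, -0.2107, 0.236]
eef_rot: [-0.0, 0.997, 0.075, -0.004]
force: [-0.2, 1.9, 0.4]
width: 0.0516
```

```bash
python3 - <<'E'
from station import eyes,monitor
from h import *
from bay import *
p,d=eyes.snapshot("top"); m=eyes.camera_model("top"); P=cloud(m,d)
c=cv2.resize(p[170:290,150:300,::-1],None,fx=4,fy=4,interpolation=cv2.INTER_CUBIC)
cv2.imwrite("pics/t15.png",c)
hsv=cv2.cvtColor(p,cv2.COLOR_RGB2HSV)
b=((hsv[...,0]>105)&(hsv[...,0]<130)&(hsv[...,1]>120)&(P[...,2]>0.12)&(P[...,2]<.17)).astype(np.uint8)
n,l,st,ce=cv2.connectedComponentsWithStats(b)
Rm=np.array([[np.cos(yaw),-np.sin(yaw)],[np.sin(yaw),np.cos(yaw)]])
for i in range(1,n):
    if st[i,4]>30:
        w=plane(m,[ce[i]],.150)[0]; print(ce[i],st[i,4],((w[:2]-o)@Rm).round(4))
S=P[170:290,150:300].reshape(-1,3); L=np.c_[(S[:,:2]-o)@Rm,S[:,2]]
for y0 in (.096,.064,.032,-.032,-.064,-.096):
    s=abs(L[:,1]-y0)<.012
    q=L[(L[:,2]>.081)&(L[:,2]<.095)&(L[:,0]>-.02)&(L[:,0]<.009)&s]; r=L[(L[:,2]>.11)&(L[:,2]<.121)&(L[:,0]>.045)&s]
    print("pad",y0,np.percentile(q[:,0],[3,97]).round(4),"bar",np.percentile(r[:,0],[3,97]).round(4))
k=L[(L[:,2]>.113)&(L[:,0]<-.02)];print("knob",np.median(k,axis=0))
p,d=eyes.snapshot("scene"); cv2.imwrite("pics/s15.png",cv2.resize(p[150:390,200:400,::-1],None,fx=2.5,fy=2.5,interpolation=cv2.INTER_CUBIC))
E
```

```text
[250.53797468 209.76582278] 158 [ 0.0293 -0.0981]
[223.29878049 214.59756098] 164 [ 0.029  -0.0346]
[195.98245614 219.14035088] 171 [0.0295 0.0291]
[168.35106383 223.78191489] 188 [0.0298 0.0935]
pad 0.096 [-0.0075  0.0068] bar [0.0491 0.0678]
pad 0.064 [-0.0084  0.0061] bar [0.0549 0.0657]
pad 0.032 [-0.0083  0.0059] bar [0.0485 0.0661]
pad -0.032 [-0.0083  0.0059] bar [0.0494 0.0659]
pad -0.064 [-0.0088  0.0058] bar [0.0541 0.0669]
pad -0.096 [-0.0087  0.0057] bar [0.0481 0.0663]
knob [-0.04586414 -0.0021429   0.11948007]
```

View pics/t15.png

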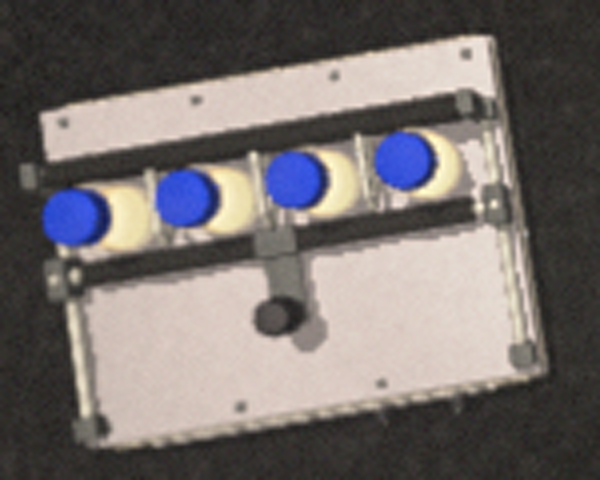

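View pics/s15.png

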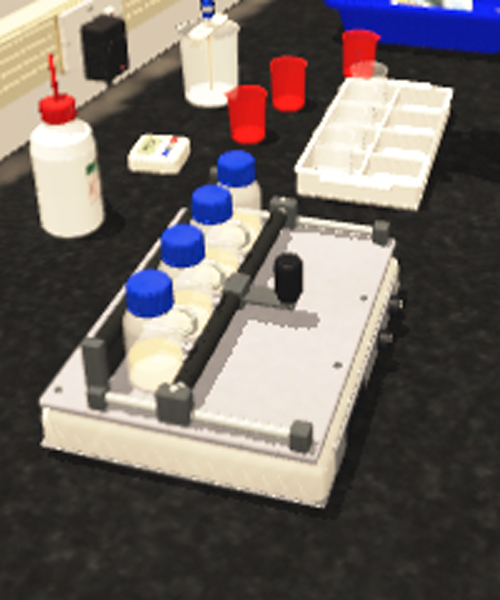

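```bash
python3 - <<'E'
from station import eyes
from h import *
p,d=eyes.snapshot("scene"); cv2.imwrite("pics/s16.png",cv2.resize(p[240:330,210:310,::-1],None,fx=6,fy=6,interpolation=cv2.INTER_CUBIC))
E
```

```text
(no output)
```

View pics/s16.png

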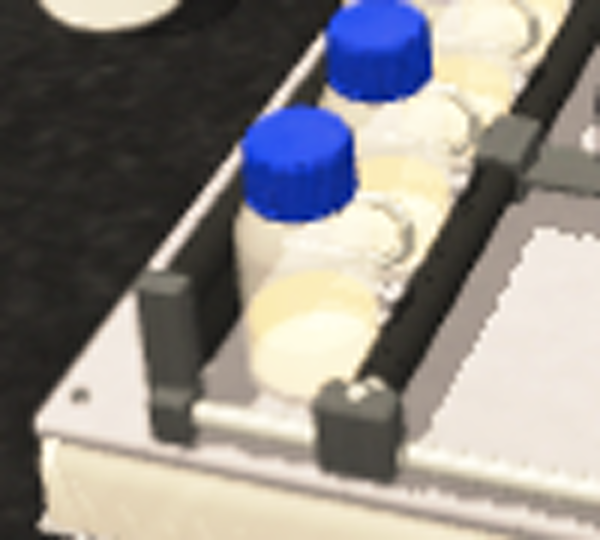

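```bash
python3 - <<'E'
from station import job,monitor
print(job.sign_off()); print(monitor.state()["time_s"])
E
```

```text
the job is handed in; nothing more can be done
None
the job is handed in; nothing more can be done
```

The four bottles are in the shaker's four bays in their rack order, one per bay and upright. The front bar is pushed up against them, and I handed the job in at about 31 s of the 102 s allowed.

- **Placing:** I carried each bottle by its cap from its rack cell to the matching bay, leftmost first. Each was let go only once it pressed on the deck.
- **Clamping:** I gripped the knob and slid the front bar about 42 mm. It moved freely at about 5 N, then stopped hard, with under 1 mm more travel as the push rose to 37 N. I then let go and moved the arm clear.
- **Last pictures:** All four bottles are upright and in a straight line, 29–30 mm along the shaker, with a hoop between each pair. The beakers are still standing in the rack and the red ones were not touched.
- **Readings that disagreed:** Bottles touching the fixed bar should read 32 mm, so mine read 2–3 mm short. The bar measured about 0.045–0.046 m against the expected 0.048 m. I put this down to the 2 mm calibration and edge blur, because the bar stopped so firmly. I did not push a second time to rule out play.

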